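# Hang the jig cones back on their hook

### The arm

A 6-joint arm with a two-finger parallel gripper is mounted at the origin on the work surface. World frame = base frame: x ahead of the robot, y to its left, z up, the work surface at z = 0. Lengths are in m, angles in degrees, forces in N, time in s.
With the tool pointing down it reaches from about 0.4 to 0.825 m from the base axis. Payload 7 kg.
Tool frame: the origin (TCP) lies between the finger pads; the fingertips stand 22 mm ahead of it and the grasp point (between the pads) lies 3 mm ahead of it; z points along the fingers, y is the line along which they close (so a half turn about z gives the same grasp; the last joint's range is limited). The gripper opens to 88 mm and grips with 3 to 60 N. Pads are 19 mm wide; open, the fingers measure 130 mm over their backs; the gripper's body (78 mm by 193 mm) begins 47 mm behind the grasp point.
Start: joints at [-54.941, 20.546, 0.682, 0, -70.136, -16.507], TCP at [0.215, -0.64, 0.249] pointing down, gripper open.
Joint ranges: [-176.03, 176.03], [-82.01, 121.73], [-58.28, 71.71], [-173.87, 95.51], [-174.79, -0.11], [-173.66, 173.66]. Speed limits (degrees/s): [136.94, 136.94, 172.46, 180, 180, 180].

### API

Orientations are given as [roll, pitch, yaw] about the fixed x, y, z axes, in that order (R = Rz(yaw) Ry(pitch) Rx(roll)).
In Python, from plant import ctrl gives the robot as it stands.
- The arm moves only by the tool apply_moves, never from a script. Its argument "targets" is a list of rows, each an object with "travel": the shift along the tool's x, y, z in mm, a list of three; "roll": the turn about the tool's z in degrees; "jaw": the finger opening in mm, from 0 to 87.6. In form: [{"travel": [tx, ty, tz], "roll": roll, "jaw": jaw}, ...]. A call has 1 to 10 rows; each row shifts and turns the commanded pose from where the row before left it, along the tool's axes as they then stand; what a row does not reach is not made up. A row lasts 1/10 s, in which the tool goes at most 50 mm and 8.59 degrees, less where a joint would pass 70% of its speed; a pose out of reach is approached as far as the arm can. A call with a gripper value outside its range is refused whole. The fingers move at their own pace and stop on an object; the grip force is fixed at half the most. Time passes only in rows, so rows that do not move let the fingers close. It gives the time, the measured TCP pose, the force, the opening and the grip force at its end, in the units of the state.
- ctrl.get_obs(): the state, without advancing time (a new reading comes with each control period).
- ctrl.snapshot(name): name is "scene" or "top" or "wrist"; returns the picture (400x640x3 uint8, red, green, blue); there is no depth.
- ctrl.calibration(name): a dict with "K" (3x3 intrinsics, pixels), "extrinsics" (4x4, takes a point from camera to world coordinates); the wrist camera has in their place "hand_eye" (4x4, takes a point from camera to tool coordinates, whose origin is the TCP and whose axes are the flange's). Camera axes: x right, y down, z forward; pixel columns grow to the right and rows downward; lengths in m; the calibration is good to about 2 mm. A picture is of the moment at which its call begins: read the wrist's pose just before it. calibration takes no time and is no camera call.
- ctrl.close_job(): hands the job in; it is judged then, once.
The state is a dict: "clock": time; "joint_pos": joint angles; "qvel": joint speeds; "tau": joint torques, N m; "tool_pos": TCP position; "orientation": TCP orientation; "force": force on the tool from outside, world axes, zero at the start; "moment": the same for the moment, N m; "opening": finger opening in m; "gripper_force": force on a finger pad.
Only numpy, scipy, OpenCV 4.12 (cv2) and the standard library are available. Lean on these libraries where they do the work, as an engineer would, in place of code of your own. Each camera call takes 0.05 s, during which the arm holds its last target. There are 200 camera calls.

### The job

Take the three washed centring cones off the drip tray and hang them on the hook, nose first: the large one at the back, then the medium, then the small. Press each one firmly home before you take the next - the large against the stop collar, each of the others with its nose right inside the dish of the cone behind - but by feel and without ramming them, do not drop one, and leave the tub, tube and spanner alone.

Things in the scene. Friction and masses are not known exactly. Their poses are not given: they have to be found in the camera images.
- cone_large_mid (a point): large aluminium centring cone, blue bands on its rim. Rim 66 mm across, 20 mm wide; tapered nose on the +x side, 7 mm long, 52 mm across narrowing to 42; dish 8 mm deep, 47 mm wide narrowing to 37, in the -x face; 18 mm bore right through. Point: on the axis, mid-rim (nose tip +17 mm, dish face -10 mm). x = towards the nose. About 158 g. Starts on edge on the tray's rods.
- cone_medium_mid (a point): medium aluminium centring cone, red bands on its rim. Rim 58 mm across, 20 mm wide; tapered nose on the +x side, 7 mm long, 43 mm across narrowing to 33; dish 8 mm deep, 39 mm wide narrowing to 29, in the -x face; 18 mm bore right through. Point: on the axis, mid-rim (nose tip +17 mm, dish face -10 mm). x = towards the nose. About 122 g. Starts on edge on the tray's rods.
- cone_small_mid (a point): small aluminium centring cone, yellow bands on its rim. Rim 50 mm across, 20 mm wide; tapered nose on the +x side, 7 mm long, 35 mm across narrowing to 25; dish 8 mm deep, 31 mm wide narrowing to 21, in the -x face; 18 mm bore right through. Point: on the axis, mid-rim (nose tip +17 mm, dish face -10 mm). x = towards the nose. About 92 g. Starts on edge on the tray's rods.
- drainer: fixed steel drip tray, 250 x 130 mm, wall 20 mm high. Two white rods, 10 mm thick, axes 46 mm above the bench and 28 mm apart, run along its x; the three cones stand on edge on them about 66 mm apart in any order, axes level, noses to the tray's +x, rim sides free: grip towards the dish face, so fingers clear the larger rim behind. Origin under its centre; z up.
- hook_root (a point): where the hook bar leaves the post: on the bar's axis, 160 mm above the bench. x = level, along the bar from its tip to the post (the way cones are pushed on); z up. The bar is round, 10 mm thick, straight out to x = -110 mm, then rises 4 mm to its end (bar centre x = -122, z = +4 mm; rounded, 5 mm farther). An 18 mm bore held level passes the end with its axis 0 to 4 mm above the bar's.
- stand: fixed black hook post, 30 x 30 x 186 mm, base plate 180 x 130 x 10 mm; x as hook_root, origin on the bench. A brass stop collar (30 mm across, 10 mm wide) is clamped on the bar, its face 10 to 28 mm from the post: not measured: find it by feel. Hung cones lie 4 mm below the bar's axis, the large one's point 17 mm out from the collar, then 20 mm per cone. All hard: a steady 5 to 15 N seats each.
- flux_tub: white tub with a red lid, 68 mm across and 85 mm tall, loose, standing; origin under its centre.
- head_tube: steel head tube offcut, 36 mm across and 120 mm tall, loose, standing on end; origin under its centre.
- spanner: steel spanner lying on the bench, loose; x = along it.
Not all that is in view belongs to the job. Of the things that look like the part that bears cone_small_mid, the middle-sized one is meant. Of the things that look like the stand, the smaller one is meant.

How it is judged (in metres and radians):
On the way, in this order (a step that is already met when the one before it is completed fails the run):
1. the large cone hangs on the hook and is pressed (over 3 N, for 0.2 s) nose-first against the stop collar (distance between cone_large_mid and collar_c0 below 0.0245 m and horizontal distance between cone_large_mid and hook_root above 0.018 m and angle between the x axis of cone_large_mid and the x axis of hook_root, either way round below 0.12 rad and contact force between cone_large and collar_c0 above 3 N), for 0.2 s.
2. then the medium cone hangs in front of it, its nose in the large cone's dish, pressed home (over 3 N, for 0.2 s) (x of cone_medium_mid in the frame of cone_large_mid between -0.022 and 0 m and distance between cone_medium_mid and cone_large_mid below 0.0235 m and angle between the x axis of cone_medium_mid and the x axis of cone_large_mid, either way round below 0.12 rad and contact force between cone_medium and cone_large above 3 N), for 0.2 s.
3. then the small cone, its nose in the medium cone's dish, pressed home (over 3 N, for 0.2 s) (x of cone_small_mid in the frame of cone_medium_mid between -0.022 and 0 m and distance between cone_small_mid and cone_medium_mid below 0.0235 m and angle between the x axis of cone_small_mid and the x axis of cone_medium_mid, either way round below 0.12 rad and contact force between cone_small and cone_medium above 3 N), for 0.2 s.
At the end, for the whole second after the job is handed in: All three cones hang at rest on the hook, released, axes along it within about 7 degrees: the large one's nose tip within 2 mm of the stop collar, and the medium and small each nested fully (rim face within 2 mm of the rim of the cone behind it) (distance between cone_large_mid and collar_c0 below 0.0245 m and horizontal distance between cone_large_mid and hook_root above 0.018 m and angle between the x axis of cone_large_mid and the x axis of hook_root, either way round below 0.12 rad and x of cone_medium_mid in the frame of cone_large_mid between -0.022 and 0 m and distance between cone_medium_mid and cone_large_mid below 0.0235 m and angle between the x axis of cone_medium_mid and the x axis of cone_large_mid, either way round below 0.12 rad and x of cone_small_mid in the frame of cone_medium_mid between -0.022 and 0 m and distance between cone_small_mid and cone_medium_mid below 0.0235 m and angle between the x axis of cone_small_mid and the x axis of cone_medium_mid, either way round below 0.12 rad and linear speed of each of cone_large, cone_medium, cone_small below 0.02 m/s); the robot touches nothing.
It fails at once if a cone rammed home with more than 25 N (contact force between cone_large and collar_c0 above 25 N or contact force between cone_medium and cone_large above 25 N or contact force between cone_small and cone_medium above 25 N).
It fails at once if a cone or the fingers bear on the hook post with more than 40 N (contact force between any of cone_large, cone_medium, cone_small, the fingers and stand above 40 N).
It fails at once if a cone dropped on the bench or into the tray (height (world z) of any of cone_large_mid, cone_medium_mid, cone_small_mid below 0.05 m).
It fails at once if the tub, tube or spanner knocked (moved over 15 mm) (distance of any of flux_tub, head_tube, spanner from where it was at the start of the episode above 0.015 m).
It also fails if it takes over 72 s, if anything falls off the work surface, if the arm or the gripper's body presses on something with over 40 N, if the wrist force passes 120 N, or if a joint passes its speed limit or range.

## Working session

There is one attempt and no reset: what is moved stays moved. The work goes in short steps, Python scripts to look and compute and a tool call to move; the robot and the scene stay as the last step left them, time stands still between calls to the robot, and variables do not carry over. Pictures are saved under pics/ and viewed, at most 10 in all, crops included, and the job is handed in when it is done.

Besides the shell and the picture viewer there is one more tool, called after "Emit:" by a JSON object that holds its "name" and its "arguments", one argument or row to a line. apply_moves: Moves the arm, as the interface text tells. Its arguments: {"type":"object","properties":{"targets":{"type":"array","items":{"type":"object","properties":{"travel":{"type":"array","items":{"type":"number"}},"roll":{"type":"number"},"jaw":{"type":"number"}}}}},"required":["targets"]}

```bash
ls; mkdir -p pics; python3 - <<'E'
from plant import ctrl
import cv2,numpy as np
o=ctrl.get_obs();print(o)
for n in("scene","top"):
    im=ctrl.snapshot(n);cv2.imwrite(f"pics/{n}0.png",im[:,:,::-1])
    c=ctrl.calibration(n);print(n,np.round(c["K"],1).tolist(),np.round(c["extrinsics"],4).tolist())
print(ctrl.calibration("wrist"))
E
```

```text
pics
{'clock': 0.0, 'joint_pos': array([-5.49420137e+01,  2.05899215e+01,  6.34211412e-01, -1.99963619e-02,
       -7.01347717e+01, -1.65079836e+01]), 'qvel': array([-0.04044822,  0.06308546, -0.01270272, -0.02992858,  0.1181638 ,
        0.10256551]), 'tau': array([ 1.39874439e-03, -5.82722354e+01,  2.93060035e+01,  6.99756235e+00,
        7.08594176e-03, -2.12913192e-04]), 'tool_pos': array([ 0.21458895, -0.63951279,  0.24764345]), 'orientation': array([ 1.79907906e+02, -7.68966359e-03, -1.61456801e+02]), 'force': array([-1.08518112, -0.14452987, -0.48635392]), 'moment': array([-0.04056654,  0.00671044,  0.01116752]), 'gripper_force': 0.0, 'opening': 0.08753052527965453}
scene [[404.2, 0.0, 320.5], [0.0, 404.2, 198.1], [0.0, 0.0, 1.0]] [[-0.6755, 0.5263, -0.5164, 1.0353], [0.7373, 0.4921, -0.4629, 0.511], [0.0105, -0.6934, -0.7205, 0.8536], [0.0, 0.0, 0.0, 1.0]]
top [[473.1, 0.0, 317.6], [0.0, 473.1, 200.1], [0.0, 0.0, 1.0]] [[-0.0233, -0.9773, 0.2107, 0.2509], [-0.9997, 0.0219, -0.0088, 0.0348], [0.004, -0.2108, -0.9775, 1.3192], [0.0, 0.0, 0.0, 1.0]]
{'K': array([[297.50657194,   0.        , 317.55708896],
       [  0.        , 297.50657194, 203.17907201],
       [  0.        ,   0.        ,   1.        ]]), 'hand_eye': array([[ 1.96372714e-03, -9.55194756e-01, -2.95971489e-01,
         7.98809096e-02],
       [ 9.99996941e-01,  1.43058629e-03,  2.01787210e-03,
         2.69121012e-04],
       [-1.50404809e-03, -2.95974546e-01,  9.55194643e-01,
        -1.35938306e-01],
       [ 0.00000000e+00,  0.00000000e+00,  0.00000000e+00,
         1.00000000e+00]])}
```

View pics/scene0.png

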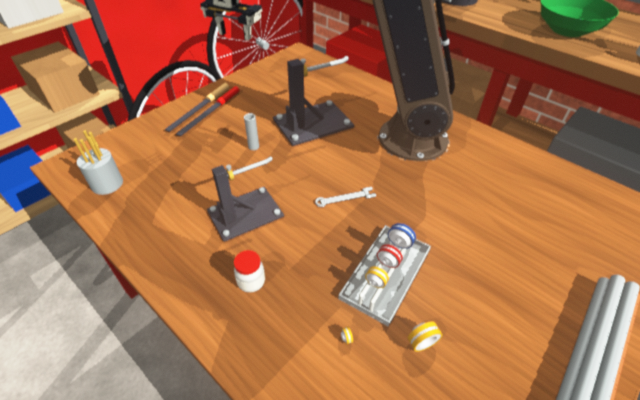

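View pics/top0.png

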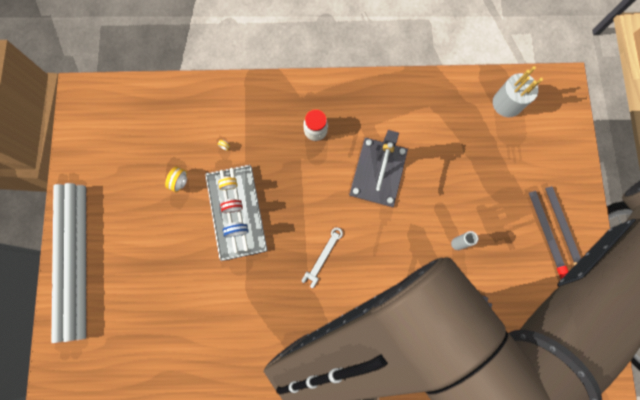

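Two views show the tray at top px (235,212) with yellow, red and blue cones going far to near. The smaller stand is at top px (383,170), its bar tip near (380,188) and its post near (390,140). Next I'll enlarge the views and localise.

```bash
cat > h.py <<'E'
import numpy as np,cv2
from scipy.spatial.transform import Rotation as R
from plant import ctrl
def cam(n,o=None):
    c=ctrl.calibration(n)
    if n=="wrist":
        T=np.eye(4);T[:3,:3]=R.from_euler("xyz",o["orientation"],degrees=True).as_matrix();T[:3,3]=o["tool_pos"]
        return c["K"],T@c["hand_eye"]
    return c["K"],c["extrinsics"]
def ray(C,u,v):
    K,T=C;d=T[:3,:3]@np.linalg.solve(K,[u,v,1.]);return T[:3,3],d/np.linalg.norm(d)
def plane(C,u,v,z):
    p,d=ray(C,u,v);return p+d*(z-p[2])/d[2]
def tri(C1,a,C2,b):
    p,d=ray(C1,*a);q,e=ray(C2,*b)
    s=np.linalg.lstsq(np.c_[d,-e],q-p,rcond=None)[0];A=p+s[0]*d;B=q+s[1]*e
    return (A+B)/2,np.linalg.norm(A-B)
def proj(C,P):
    K,T=C;x=K@(T[:3,:3].T@(np.asarray(P)-T[:3,3]));return x[:2]/x[2]
E
python3 - <<'E'
import cv2,numpy as np
s=cv2.imread("pics/scene0.png");t=cv2.imread("pics/top0.png")
f=lambda im,x,y,w,h,k:cv2.resize(im[y:y+h,x:x+w],None,fx=k,fy=k,interpolation=cv2.INTER_CUBIC)
a=np.hstack([f(s,330,210,110,120,3.6),f(s,200,145,100,120,3.6)[:432]])
b=np.hstack([f(t,195,150,90,120,3.6),f(t,340,120,100,120,3.6)])
cv2.imwrite("pics/c1.png",a);cv2.imwrite("pics/c2.png",b);print(a.shape,b.shape)
E
```

```text
(432, 756, 3) (432, 684, 3)
```

View pics/c1.png

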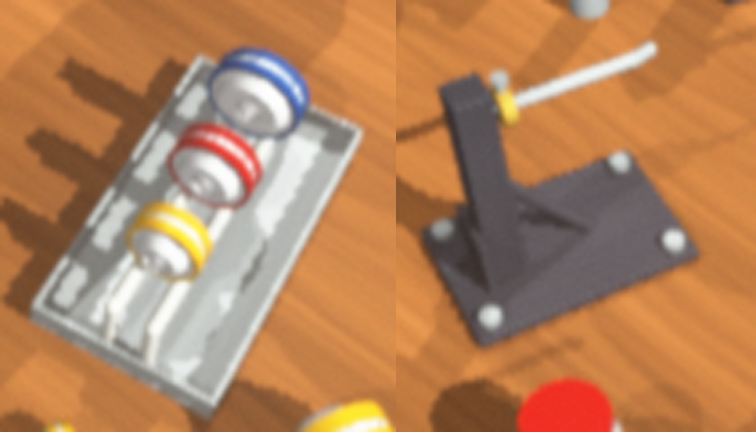

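View pics/c2.png

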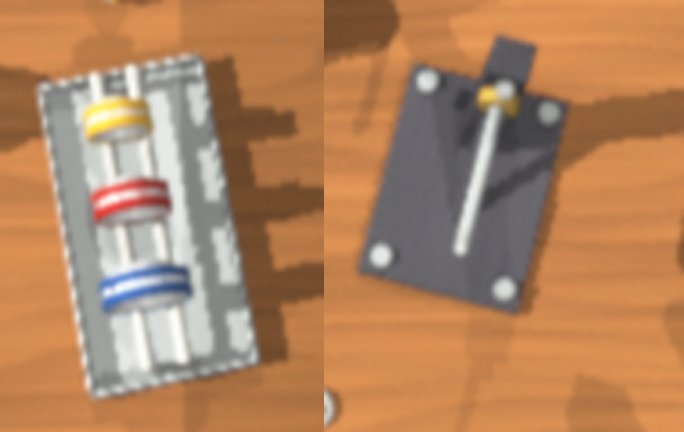

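```bash
python3 - <<'E'
from h import *
T=cam("top");S=cam("scene")
tp=lambda x,y:(x/3.6+195,y/3.6+150)
ts=lambda x,y:((x-324)/3.6+340,y/3.6+120)
sp=lambda x,y:((x-396)/3.6+200,y/3.6+145)
sc=lambda x,y:(x/3.6+330,y/3.6+210)
np.set_printoptions(precision=4,suppress=True)
tr=np.array([plane(T,*tp(*p),.02) for p in[(38,88),(205,58),(258,358),(92,395)]]);print(tr,tr.mean(0))
d=(tr[0]+tr[1]-tr[2]-tr[3])/2;print("tray len",np.linalg.norm(d),np.degrees(np.arctan2(d[1],d[0])))
for n,p,z in[("Y",(118,118),.0975),("R",(132,199),.106),("B",(146,284),.114)]:print(n,plane(T,*tp(*p),z))
st=np.array([plane(T,*ts(*p),.01) for p in[(415,65),(567,102),(520,312),(360,270)]]);print(st,st.mean(0))
d=(st[0]+st[1]-st[2]-st[3])/2;print("base",np.linalg.norm(d),np.degrees(np.arctan2(d[1],d[0])))
tip=plane(T,*ts(460,250),.164);col=plane(T,*ts(493,108),.160);d=col-tip
print("tip",tip,"col",col,np.degrees(np.arctan2(d[1],d[0])),np.linalg.norm(d))
print("tri tip",tri(T,ts(460,250),S,sp(650,48)))
for n,p in[("tub",(316,122)),("tube",(470,239)),("span",(323,257))]:print(n,plane(T,*p,.05))
E
```

```text
[[0.6125 0.3394 0.02  ]
 [0.6342 0.208  0.02  ]
 [0.3954 0.1662 0.02  ]
 [0.3702 0.2921 0.02  ]] [0.5031 0.2514 0.02  ]
tray len 0.24464529751988354 10.500943851307683
Y [0.5667 0.2616 0.0975]
R [0.5035 0.2489 0.106 ]
B [0.4397 0.2365 0.114 ]
[[ 0.7148 -0.1202  0.01  ]
 [ 0.6808 -0.2414  0.01  ]
 [ 0.5092 -0.1935  0.01  ]
 [ 0.5458 -0.0693  0.01  ]] [ 0.6126 -0.1561  0.01  ]
base 0.17735177341759006 -16.168436766837903
tip [ 0.5238 -0.1273  0.164 ] col [ 0.6282 -0.1566  0.16  ] -15.68092154468596 0.10851058619058401
tri tip (array([ 0.5234, -0.1267,  0.1629]), np.float64(0.001995417047960994))
tub [0.7518 0.0226 0.05  ]
tube [ 0.4078 -0.3855  0.05  ]
span [0.3684 0.0125 0.05  ]
```

```bash
python3 - <<'E'
from h import *
S=cam("scene")
for p,z in[((275,125),0),((352,122),0),((290,142),0),((328,98),0),((345,60),.25)]:print(p,plane(S,*p,z))
o=ctrl.get_obs();Rt=R.from_euler("xyz",o["orientation"],degrees=True).as_matrix()
for w in([.6,-.3,.32],[.5,.25,.25]):print((Rt.T@(np.array(w)-o["tool_pos"])*1000).round(1))
E
```

```text
(275, 125) [ 0.26860364 -0.39798019  0.        ]
(352, 122) [ 0.06716238 -0.21079459  0.        ]
(290, 142) [ 0.29989259 -0.29049623  0.        ]
(328, 98) [ 0.00938612 -0.37774806  0.        ]
(345, 60) [ 0.11389667 -0.22192911  0.25      ]
[-473.4  199.5  -72.1]
[-553.5  752.6   -1.3]
```

Emit:
{"name": "apply_moves", "arguments": {
  "targets": [
    {"travel": [-36,15,-6],"roll": 0,"jaw": 87},
    {"travel": [-36,15,-6],"roll": 0,"jaw": 87},
    {"travel": [-36,15,-6],"roll": 0,"jaw": 87},
    {"travel": [-36,15,-6],"roll": 0,"jaw": 87},
    {"travel": [-36,15,-6],"roll": 0,"jaw": 87},
    {"travel": [-36,15,-6],"roll": 0,"jaw": 87},
    {"travel": [-36,15,-6],"roll": 0,"jaw": 87},
    {"travel": [-36,15,-6],"roll": 0,"jaw": 87},
    {"travel": [-36,15,-6],"roll": 0,"jaw": 87},
    {"travel": [-36,15,-6],"roll": 0,"jaw": 87}
  ]
}}

```text
clock: 1.1
tool_pos: [0.5092, -0.3818, 0.3085]
orientation: [180.0, -0.0, -161.4]
force: [1.6, -0.6, 0.6]
opening: 0.0868
gripper_force: 0.0
```

Emit:
{"name": "apply_moves", "arguments": {
  "targets": [
    {"travel": [-36,15,-6],"roll": 0,"jaw": 87},
    {"travel": [-36,15,-6],"roll": 0,"jaw": 87},
    {"travel": [-36,20,0],"roll": 0,"jaw": 87},
    {"travel": [-6,40,5],"roll": 0,"jaw": 87},
    {"travel": [-6,40,5],"roll": 0,"jaw": 87},
    {"travel": [-6,40,5],"roll": 0,"jaw": 87},
    {"travel": [-6,40,5],"roll": 0,"jaw": 87},
    {"travel": [-6,40,5],"roll": 0,"jaw": 87},
    {"travel": [-6,40,5],"roll": 0,"jaw": 87},
    {"travel": [-6,40,5],"roll": 0,"jaw": 87}
  ]
}}

```text
clock: 2.1
tool_pos: [0.5448, -0.0211, 0.2852]
orientation: [180.0, -0.0, -161.5]
force: [0.7, 0.2, 0.3]
opening: 0.0866
gripper_force: 0.0
```

Emit:
{"name": "apply_moves", "arguments": {
  "targets": [
    {"travel": [-6,40,5],"roll": 0,"jaw": 87},
    {"travel": [-6,40,5],"roll": 0,"jaw": 87},
    {"travel": [-6,40,5],"roll": 0,"jaw": 87},
    {"travel": [-6,40,5],"roll": 0,"jaw": 87},
    {"travel": [-6,40,5],"roll": 0,"jaw": 87},
    {"travel": [-6,40,5],"roll": 0,"jaw": 87},
    {"travel": [-6,36,5],"roll": 0,"jaw": 87},
    {"travel": [0,0,0],"roll": 4,"jaw": 87},
    {"travel": [0,0,0],"roll": 4,"jaw": 87},
    {"travel": [0,0,0],"roll": 0,"jaw": 87}
  ]
}}

```text
clock: 3.1
tool_pos: [0.4971, 0.2527, 0.2501]
orientation: [-180.0, -0.0, -169.5]
force: [0.2, 0.8, -0.3]
opening: 0.087
gripper_force: 0.0
```

```bash
python3 - <<'E'
from h import *
o=ctrl.get_obs();print(o["clock"],o["tool_pos"],o["orientation"],o["force"]);im=ctrl.snapshot("wrist")[:,:,::-1]
cv2.imwrite("pics/w1.png",im)
np.save("w1.npy",[*o["tool_pos"],*o["orientation"]])
E
```

```text
3.1 [0.49713945 0.25272976 0.25006681] [-1.79974582e+02 -4.97549075e-02 -1.69464559e+02] [ 0.1564483   0.83546345 -0.28395412]
```

View pics/w1.png

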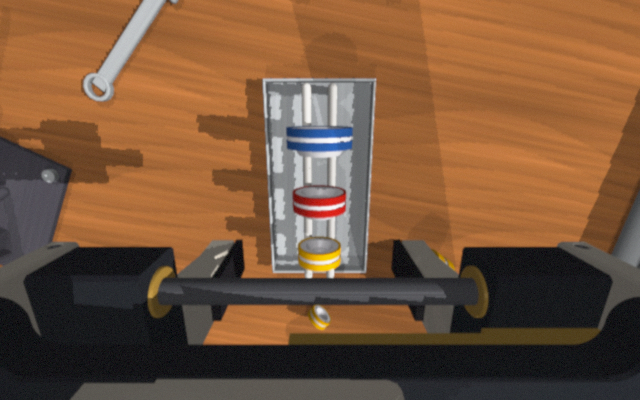

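The tray stands upright in this view. Blue is at (320,138), red at (320,202), yellow at (320,254). I'll enlarge to settle which way the noses point.

```bash
python3 - <<'E'
import cv2
im=cv2.imread("pics/w1.png");cv2.imwrite("pics/w1c.png",cv2.resize(im[110:285,260:380],None,fx=3.4,fy=3.4,interpolation=cv2.INTER_CUBIC))
from h import *
v=np.load("w1.npy");C=cam("wrist",dict(tool_pos=v[:3],orientation=v[3:]))
hsv=cv2.cvtColor(im,cv2.COLOR_BGR2HSV)
for n,lo,hi,z in[("B",(105,120,60),(130,255,255),.114),("R",(170,120,60),(180,255,255),.106),("Y",(20,120,80),(32,255,255),.0975)]:
    m=cv2.inRange(hsv,lo,hi);m[:,:265]=0;m[:,375:]=0;m[275:]=0
    ys,xs=np.where(m);print(n,len(xs),xs.min(),xs.max(),ys.min(),ys.max())
    for u,w in[((xs.min()+xs.max())/2,ys.min()),((xs.min()+xs.max())/2,ys.max())]:print(plane(C,u,w,z).round(4))
E
```

```text
B 944 287 351 128 150
[0.4322 0.2427 0.114 ]
[0.4512 0.2463 0.114 ]
R 26 293 345 192 217
[0.4921 0.2541 0.106 ]
[0.5175 0.2589 0.106 ]
Y 554 298 340 241 270
[0.5469 0.2645 0.0975]
[0.5808 0.2709 0.0975]
```

View pics/w1c.png

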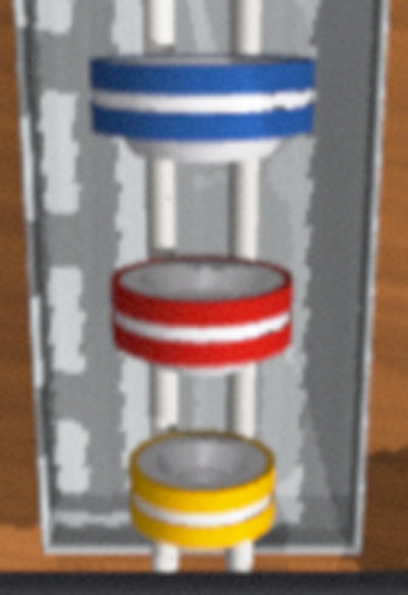

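Noses point toward +x (away from the robot) and dishes face the robot. I'll go above blue, with the pads 4 mm to the dish side.

Emit:
{"name": "apply_moves", "arguments": {
  "targets": [
    {"travel": [30,1,20],"roll": 0,"jaw": 87},
    {"travel": [30,1,30],"roll": 0,"jaw": 87},
    {"travel": [0,0,40],"roll": 0,"jaw": 87},
    {"travel": [0,0,20],"roll": 0,"jaw": 87},
    {"travel": [0,0,0],"roll": 0,"jaw": 87}
  ]
}}

```text
clock: 3.65
tool_pos: [0.4368, 0.2417, 0.1382]
orientation: [-179.8, -0.2, -169.4]
force: [0.7, -0.0, 0.6]
opening: 0.0872
gripper_force: 0.0
```

```bash
cat > look.py <<'E'
from h import *
import sys
L={"B":((105,120,60),(130,255,255)),"R":((170,120,60),(180,255,255)),"Y":((20,120,80),(32,255,255))}
def look(k,zt,za,name=None):
    """band outline of cone k in the wrist view -> offset of mid-rim from TCP along tool x, y (mm)"""
    o=ctrl.get_obs();C=cam("wrist",o);im=np.ascontiguousarray(ctrl.snapshot("wrist")[:,:,::-1])
    if name:cv2.imwrite(f"pics/{name}.png",im)
    m=cv2.inRange(cv2.cvtColor(im,cv2.COLOR_BGR2HSV),*L[k])
    if k=="R":m|=cv2.inRange(cv2.cvtColor(im,cv2.COLOR_BGR2HSV),(0,150,60),(4,255,255))
    m=cv2.morphologyEx(m,cv2.MORPH_CLOSE,np.ones((9,3)));m[285:]=0
    n,l,s,c=cv2.connectedComponentsWithStats(m);i=1+np.argmax(s[1:,4]);x,y,w,h,a=s[i]
    ys,xs=np.where(l==i);mid=x+w/2;col=np.abs(xs+.5-mid)<3;v0,v1=ys[col].min(),ys[col].max()+1
    Rt=R.from_euler("xyz",o["orientation"],degrees=True).as_matrix()
    f=lambda u,v,z:Rt.T@(plane(C,u,v,z)-o["tool_pos"])*1000
    print(k,o["clock"],o["tool_pos"].round(4),"bbox",x,y,w,h,"col rows",v0,v1)
    print("edges",f(mid,v0,zt).round(1),f(mid,v1,zt).round(1),"y at axis L/R",f(x,y+h/2,za).round(1),f(x+w,y+h/2,za).round(1))
if __name__=="__main__":look(sys.argv[1],float(sys.argv[2]),float(sys.argv[3]),*sys.argv[4:])
E
python3 look.py B .1143 .0813 w2
```

```text
B 3.65 [0.4368 0.2417 0.1382] bbox 273 219 95 57 col rows 246 276
edges [ 4.1  2.4 23.9] [-15.9   2.5  23.8] y at axis L/R [-12.8 -30.9  56.9] [-12.7  36.6  56.7]
```

Emit:
{"name": "apply_moves", "arguments": {
  "targets": [
    {"travel": [-1.5,2.5,0],"roll": 0,"jaw": 87},
    {"travel": [0,0,27],"roll": 0,"jaw": 87},
    {"travel": [0,0,27],"roll": 0,"jaw": 87},
    {"travel": [0,0,0],"roll": 0,"jaw": 87}
  ]
}}

```text
clock: 4.1
tool_pos: [0.4386, 0.2454, 0.0852]
orientation: [-179.9, -0.1, -169.5]
force: [-0.3, -0.7, 0.3]
opening: 0.0868
gripper_force: 0.0
```

Emit:
{"name": "apply_moves", "arguments": {
  "targets": [
    {"travel": [0,0,0],"roll": 0,"jaw": 60},
    {"travel": [0,0,0],"roll": 0,"jaw": 60},
    {"travel": [0,0,0],"roll": 0,"jaw": 60},
    {"travel": [0,0,0],"roll": 0,"jaw": 60},
    {"travel": [0,0,0],"roll": 0,"jaw": 60}
  ]
}}

```text
clock: 4.6
tool_pos: [0.4397, 0.244, 0.0882]
orientation: [-179.8, -0.0, -169.4]
force: [3.3, -12.3, 9.4]
opening: 0.0646
gripper_force: 29.9
```

Emit:
{"name": "apply_moves", "arguments": {
  "targets": [
    {"travel": [0,0,-10],"roll": 0,"jaw": 60},
    {"travel": [0,0,-10],"roll": 0,"jaw": 60},
    {"travel": [0,0,-20],"roll": 0,"jaw": 60},
    {"travel": [0,0,-20],"roll": 0,"jaw": 60},
    {"travel": [0,0,0],"roll": 0,"jaw": 60},
    {"travel": [0,0,0],"roll": 0,"jaw": 60}
  ]
}}

```text
clock: 5.2
tool_pos: [0.4393, 0.2467, 0.1475]
orientation: [179.9, 0.1, -169.4]
force: [0.1, 1.2, -1.8]
opening: 0.0643
gripper_force: 29.9
```

```bash
python3 look.py B .18 .147 w3; python3 -c "
from h import *
im=cv2.imread('pics/w3.png');cv2.imwrite('pics/w3c.png',cv2.resize(im[150:300,220:420],None,fx=3,fy=3,interpolation=cv2.INTER_CUBIC))"
```

```text
B 5.2 [0.4393 0.2467 0.1475] bbox 255 236 30 42 col rows 240 278
edges [ 33.3 -17.4 -32.6] [ 17.  -18.2 -32.6] y at axis L/R [  9.  -31.1   0.4] [  9.1 -15.9   0.4]
```

View pics/w3c.png

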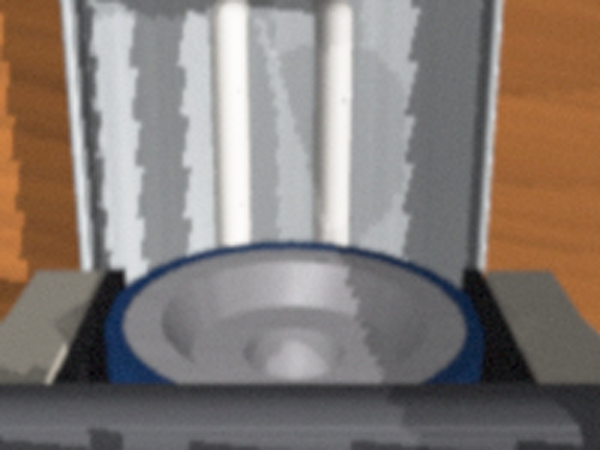

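```bash
python3 - <<'E'
from h import *
c=ctrl.calibration("wrist");C=(c["K"],c["hand_eye"])
for t in(-10,-5,0,5,10):
  for zc in (3,-2,8):
    a=np.radians(t);r=[]
    for ax,rad in((10,33),(10,23.5),(2,18.5),(2,9)):
        # tool x = towards dish, -z up; tilt t: dish turned up
        p=np.array([-4.5,0,zc])+np.array([np.cos(a),0,-np.sin(a)])*ax+np.array([-np.sin(a),0,-np.cos(a)])*rad
        r.append((proj(C,p/1000)[1]-150)*3)
    q=np.array([-4.5,0,zc])+np.array([np.cos(a),0,-np.sin(a)])*10
    w=[(proj(C,(q+[0,s*33,0])/1000)[0]-220)*3 for s in(-1,1)]
    print(t,zc,np.round(r),np.round(w))
E
```

```text
-10 3 [403. 378. 415. 392.] [100. 477.]
-10 -2 [424. 396. 434. 409.] [ 94. 483.]
-10 8 [384. 361. 398. 376.] [106. 472.]
-5 3 [426. 393. 426. 397.] [ 99. 478.]
-5 -2 [447. 412. 445. 414.] [ 93. 484.]
-5 8 [405. 376. 408. 381.] [105. 473.]
0 3 [448. 409. 436. 402.] [ 98. 479.]
0 -2 [470. 429. 455. 419.] [ 92. 485.]
0 8 [426. 391. 417. 386.] [104. 473.]
5 3 [469. 424. 445. 406.] [ 97. 480.]
5 -2 [493. 444. 465. 424.] [ 91. 486.]
5 8 [447. 405. 426. 390.] [103. 474.]
10 3 [489. 439. 454. 411.] [ 96. 481.]
10 -2 [514. 460. 474. 428.] [ 90. 487.]
10 8 [467. 420. 435. 394.] [102. 475.]
```

```bash
python3 - <<'E'
from h import *
c=ctrl.calibration("wrist");C=(c["K"],c["hand_eye"])
for t in(-10,-5,0,5,10,15,20,30):
  for zc in (3,-2,8):
    a=np.radians(t);r=[]
    for ax,rad in((10,-33),(10,-23.5),(2,-18.5),(2,-9)):
        p=np.array([-4.5,0,zc])+np.array([np.cos(a),0,-np.sin(a)])*ax+np.array([-np.sin(a),0,-np.cos(a)])*rad
        r.append((proj(C,p/1000)[1]-150)*3)
    print(t,zc,np.round(r))
E
```

```text
-10 3 [280. 292. 338. 355.]
-10 -2 [290. 303. 351. 369.]
-10 8 [270. 281. 326. 342.]
-5 3 [268. 284. 331. 351.]
-5 -2 [278. 295. 344. 365.]
-5 8 [258. 273. 319. 338.]
0 3 [257. 276. 324. 348.]
0 -2 [266. 287. 336. 362.]
0 8 [247. 265. 312. 335.]
5 3 [246. 268. 317. 345.]
5 -2 [255. 279. 329. 358.]
5 8 [237. 258. 305. 332.]
10 3 [236. 262. 311. 342.]
10 -2 [245. 272. 323. 356.]
10 8 [227. 252. 299. 329.]
15 3 [226. 256. 305. 339.]
15 -2 [236. 266. 317. 353.]
15 8 [218. 246. 293. 326.]
20 3 [218. 251. 299. 337.]
20 -2 [227. 261. 311. 351.]
20 8 [209. 241. 288. 324.]
30 3 [204. 243. 290. 333.]
30 -2 [213. 253. 302. 347.]
30 8 [195. 233. 279. 320.]
```

Emit:
{"name": "apply_moves", "arguments": {
  "targets": [
    {"travel": [0,0,-35],"roll": 0,"jaw": 60},
    {"travel": [0,0,-40],"roll": 0,"jaw": 60},
    {"travel": [0,0,-40],"roll": 0,"jaw": 60},
    {"travel": [-10,-30,-30],"roll": 0,"jaw": 60},
    {"travel": [-10,-40,-8],"roll": 0,"jaw": 60},
    {"travel": [-10,-40,0],"roll": 0,"jaw": 60},
    {"travel": [-10,-40,0],"roll": 0,"jaw": 60},
    {"travel": [-10,-40,0],"roll": 0,"jaw": 60},
    {"travel": [-10,-40,0],"roll": 0,"jaw": 60},
    {"travel": [-10,-40,0],"roll": 0,"jaw": 60}
  ]
}}

```text
clock: 6.25
tool_pos: [0.5575, -0.008, 0.2985]
orientation: [180.0, -0.1, -169.4]
force: [1.0, 0.8, -2.1]
opening: 0.0647
gripper_force: 29.9
```

Emit:
{"name": "apply_moves", "arguments": {
  "targets": [
    {"travel": [-10,-40,0],"roll": 0,"jaw": 60},
    {"travel": [-10,-40,0],"roll": 0,"jaw": 60},
    {"travel": [-11,-42,0],"roll": 0,"jaw": 60},
    {"travel": [-11,-40,0],"roll": 0,"jaw": 60},
    {"travel": [0,0,0],"roll": 8,"jaw": 60},
    {"travel": [0,0,0],"roll": 8,"jaw": 60},
    {"travel": [0,0,0],"roll": 8,"jaw": 60},
    {"travel": [0,0,0],"roll": 2.4,"jaw": 60},
    {"travel": [0,0,0],"roll": 0,"jaw": 60},
    {"travel": [0,0,0],"roll": 0,"jaw": 60}
  ]
}}

```text
clock: 7.25
tool_pos: [0.6282, -0.1579, 0.2986]
orientation: [-180.0, -0.1, 164.2]
force: [-0.3, 0.5, -1.9]
opening: 0.064
gripper_force: 29.9
```

```bash
python3 - <<'E'
from h import *
o=ctrl.get_obs();im=ctrl.snapshot("wrist")[:,:,::-1];cv2.imwrite("pics/w4.png",im)
np.save("w4.npy",[*o["tool_pos"],*o["orientation"]])
C=cam("wrist",o);print(o["clock"],o["tool_pos"],o["orientation"],o["opening"])
for p in([.5238,-.1273,.164],[.628,-.1566,.16]):print(proj(C,p))
E
```

```text
7.25 [ 0.62824206 -0.15789874  0.29860596] [-1.79985753e+02 -8.37519179e-02  1.64246843e+02] 0.06401281095674038
[317.98934076  75.78684668]
[317.80174956 198.12828648]
```

View pics/w4.png

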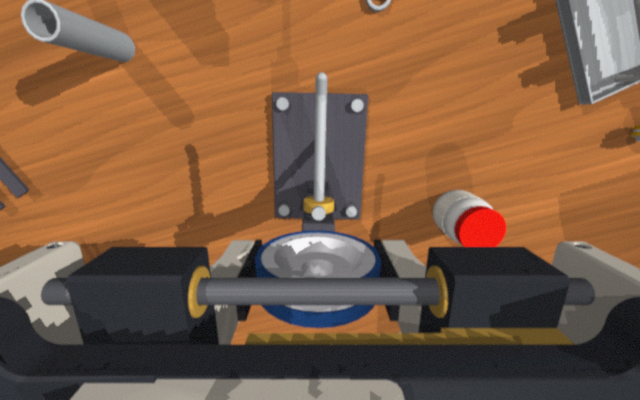

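The bar runs from its tip at (321,73) to the brass collar at (319,204). Now I'll fit its centre line.

```bash
python3 - <<'E'
from h import *
im=cv2.imread("pics/w4.png");v=np.load("w4.npy");o=dict(tool_pos=v[:3],orientation=v[3:]);C=cam("wrist",o)
g=im.min(2).astype(int);P=[]
for r in range(70,196,4):
    row=g[r,306:336];xs=np.where(row>110)[0]+306
    if len(xs):
        u=(xs.min()+xs.max()+1)/2;P.append((r,u,xs.max()+1-xs.min()))
print([(a,b,c) for a,b,c in P])
Q=np.array([plane(C,u,r,.16) for r,u,w in P if 100<=r<=188 and 6<w<16])
vx=cv2.fitLine(Q[:,:2].astype(np.float32),cv2.DIST_HUBER,0,1e-4,1e-4).ravel();d=vx[:2]*np.sign(vx[0]);p=vx[2:]
print("dir deg",np.degrees(np.arctan2(d[1],d[0])),"pt",p,"n",len(Q))
h=cv2.cvtColor(im,cv2.COLOR_BGR2HSV);m=cv2.inRange(h,(18,100,60),(32,255,255));m[:180]=0;m[225:]=0;m[:,:295]=0;m[:,345:]=0
ys,xs=np.where(m);print("collar",xs.min(),xs.max(),ys.min(),ys.max());q=plane(C,(xs.min()+xs.max()+1)/2,ys.min(),.175);print("collar face top",q)
Rt=R.from_euler("xyz",o["orientation"],degrees=True).as_matrix()
n=np.array([-d[1],d[0]]);tc=np.array(o["tool_pos"][:2])
print("TCP offset left of bar mm",(n@(tc-p))*1e3,"collar face ahead of TCP mm",d@(q[:2]-tc)*1e3)
t=plane(C,321.5,72.5,.165);print("tip end ahead of TCP",d@(t[:2]-tc)*1e3,"left",n@(t[:2]-p)*1e3)
# cone in hand: outer left/right of dish face
E
```

```text
[(74, np.float64(322.0), np.int64(8)), (78, np.float64(322.5), np.int64(11)), (82, np.float64(322.5), np.int64(9)), (86, np.float64(322.5), np.int64(9)), (90, np.float64(322.5), np.int64(9)), (94, np.float64(322.5), np.int64(9)), (98, np.float64(322.0), np.int64(10)), (102, np.float64(321.5), np.int64(11)), (106, np.float64(321.5), np.int64(11)), (110, np.float64(321.5), np.int64(11)), (114, np.float64(321.5), np.int64(11)), (118, np.float64(321.5), np.int64(11)), (122, np.float64(321.5), np.int64(11)), (126, np.float64(321.5), np.int64(11)), (130, np.float64(321.5), np.int64(11)), (134, np.float64(321.5), np.int64(11)), (138, np.float64(321.5), np.int64(11)), (142, np.float64(321.0), np.int64(10)), (146, np.float64(321.0), np.int64(10)), (150, np.float64(321.0), np.int64(10)), (154, np.float64(320.5), np.int64(11)), (158, np.float64(320.5), np.int64(11)), (162, np.float64(320.5), np.int64(11)), (166, np.float64(320.5), np.int64(11)), (170, np.float64(320.5), np.int64(11)), (174, np.float64(320.0), np.int64(10)), (178, np.float64(320.0), np.int64(10)), (182, np.float64(320.5), np.int64(9)), (186, np.float64(320.0), np.int64(10)), (190, np.float64(320.0), np.int64(10)), (194, np.float64(319.5), np.int64(9))]
dir deg -16.647863 pt [ 0.5799387  -0.14018723] n 22
collar 303 334 196 214
collar face top [ 0.62218081 -0.15388169  0.175     ]
TCP offset left of bar mm -3.130730927794444 collar face ahead of TCP mm -6.95802213141696
tip end ahead of TCP -111.31388442043864 left -0.8501305746145797
```

Emit:
{"name": "apply_moves", "arguments": {
  "targets": [
    {"travel": [0,2,0],"roll": 0.6,"jaw": 60},
    {"travel": [37,0,0],"roll": 0,"jaw": 60},
    {"travel": [37,0,0],"roll": 0,"jaw": 60},
    {"travel": [37,0,0],"roll": 0,"jaw": 60},
    {"travel": [37,0,0],"roll": 0,"jaw": 60},
    {"travel": [0,0,40],"roll": 0,"jaw": 60},
    {"travel": [0,0,40],"roll": 0,"jaw": 60},
    {"travel": [0,0,40],"roll": 0,"jaw": 60},
    {"travel": [0,0,9],"roll": 0,"jaw": 60},
    {"travel": [0,0,0],"roll": 0,"jaw": 60}
  ]
}}

```text
clock: 8.3
tool_pos: [0.4865, -0.1143, 0.17]
orientation: [-179.9, -0.1, 163.6]
force: [0.9, -0.3, -1.6]
opening: 0.0648
gripper_force: 29.9
```

```bash
python3 - <<'E'
from h import *
o=ctrl.get_obs();print(o["tool_pos"],o["orientation"],o["force"])
a=ctrl.snapshot("scene")[:,:,::-1];b=ctrl.snapshot("top")[:,:,::-1]
f=lambda im,x,y,w,h,k:cv2.resize(np.ascontiguousarray(im[y:y+h,x:x+w]),None,fx=k,fy=k,interpolation=cv2.INTER_CUBIC)
cv2.imwrite("pics/s5.png",a);cv2.imwrite("pics/t5.png",b)
cv2.imwrite("pics/v5.png",np.hstack([f(a,200,125,130,120,3),f(b,330,120,120,120,3)]))
E
```

```text
[ 0.48652487 -0.11428762  0.16998926] [-1.79918056e+02 -1.36554480e-01  1.63575725e+02] [ 0.88277762 -0.32500154 -1.58823716]
```

View pics/v5.png

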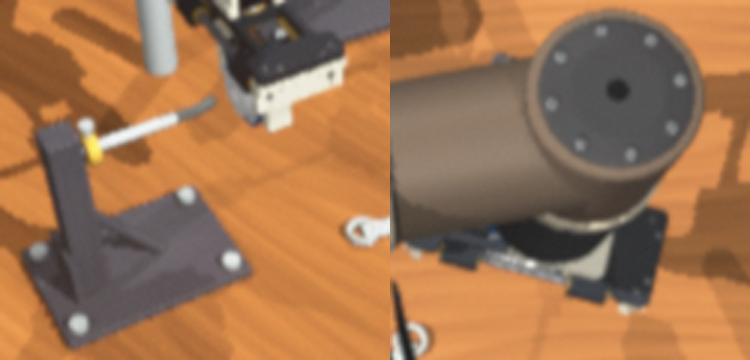

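Emit:
{"name": "apply_moves", "arguments": {
  "targets": [
    {"travel": [-5,0,0],"roll": 0,"jaw": 60},
    {"travel": [-5,0,0],"roll": 0,"jaw": 60},
    {"travel": [-3,0,0],"roll": 0,"jaw": 60},
    {"travel": [-3,0,0],"roll": 0,"jaw": 60},
    {"travel": [-3,0,0],"roll": 0,"jaw": 60},
    {"travel": [-3,0,0],"roll": 0,"jaw": 60}
  ]
}}

```text
clock: 9.0
tool_pos: [0.5083, -0.1206, 0.1706]
orientation: [-180.0, -0.0, 163.5]
force: [-0.4, 0.1, -1.9]
opening: 0.0646
gripper_force: 29.9
```

Emit:
{"name": "apply_moves", "arguments": {
  "targets": [
    {"travel": [-3,0,0],"roll": 0,"jaw": 60},
    {"travel": [-3,0,0],"roll": 0,"jaw": 60},
    {"travel": [-3,0,0],"roll": 0,"jaw": 60},
    {"travel": [0,0,0],"roll": 0,"jaw": 60}
  ]
}}

```text
clock: 9.4
tool_pos: [0.5171, -0.1231, 0.1705]
orientation: [-180.0, 0.0, 163.5]
force: [-0.0, -0.5, -1.5]
opening: 0.0648
gripper_force: 29.9
```

Emit:
{"name": "apply_moves", "arguments": {
  "targets": [
    {"travel": [-4,0,0],"roll": 0,"jaw": 60},
    {"travel": [-4,0,0],"roll": 0,"jaw": 60},
    {"travel": [-4,0,0],"roll": 0,"jaw": 60},
    {"travel": [0,0,0],"roll": 0,"jaw": 60}
  ]
}}

```text
clock: 9.8
tool_pos: [0.5288, -0.1265, 0.1705]
orientation: [-180.0, 0.0, 163.5]
force: [-0.6, 0.0, -1.6]
opening: 0.0645
gripper_force: 29.9
```

Emit:
{"name": "apply_moves", "arguments": {
  "targets": [
    {"travel": [-5,0,0],"roll": 0,"jaw": 60},
    {"travel": [-5,0,0],"roll": 0,"jaw": 60},
    {"travel": [-5,0,0],"roll": 0,"jaw": 60},
    {"travel": [-5,0,0],"roll": 0,"jaw": 60},
    {"travel": [-5,0,0],"roll": 0,"jaw": 60},
    {"travel": [0,0,0],"roll": 0,"jaw": 60},
    {"travel": [0,0,0],"roll": 0,"jaw": 60}
  ]
}}

```text
clock: 10.5
tool_pos: [0.5521, -0.1335, 0.1704]
orientation: [-180.0, -0.0, 163.5]
force: [-0.2, -0.3, -1.6]
opening: 0.0647
gripper_force: 29.9
```

Emit:
{"name": "apply_moves", "arguments": {
  "targets": [
    {"travel": [0,0,2],"roll": 0,"jaw": 60},
    {"travel": [0,1,0],"roll": 0,"jaw": 60},
    {"travel": [0,1,0],"roll": 0,"jaw": 60},
    {"travel": [0,0,0],"roll": 0,"jaw": 60}
  ]
}}

```text
clock: 10.9
tool_pos: [0.5528, -0.1314, 0.1687]
orientation: [180.0, 0.0, 163.6]
force: [-0.0, -0.3, -2.4]
opening: 0.0646
gripper_force: 29.9
```

Emit:
{"name": "apply_moves", "arguments": {
  "targets": [
    {"travel": [0,1,0],"roll": 0,"jaw": 60},
    {"travel": [0,0,0],"roll": 0,"jaw": 60}
  ]
}}

```text
clock: 11.1
tool_pos: [0.5531, -0.1305, 0.1686]
orientation: [180.0, 0.0, 163.6]
force: [-0.4, -1.0, -1.5]
opening: 0.0644
gripper_force: 29.9
```

Emit:
{"name": "apply_moves", "arguments": {
  "targets": [
    {"travel": [0,1,0],"roll": 0,"jaw": 60},
    {"travel": [0,0,0],"roll": 0,"jaw": 60}
  ]
}}

```text
clock: 11.3
tool_pos: [0.5532, -0.13, 0.1686]
orientation: [-180.0, -0.0, 163.6]
force: [-1.5, -3.1, -1.8]
opening: 0.0644
gripper_force: 29.9
```

Emit:
{"name": "apply_moves", "arguments": {
  "targets": [
    {"travel": [0,-2,0],"roll": 0,"jaw": 60},
    {"travel": [0,-2,0],"roll": 0,"jaw": 60},
    {"travel": [0,-2,0],"roll": 0,"jaw": 60},
    {"travel": [0,0,0],"roll": 0,"jaw": 60}
  ]
}}

```text
clock: 11.7
tool_pos: [0.5516, -0.1355, 0.1686]
orientation: [180.0, 0.0, 163.5]
force: [0.2, -0.2, -1.7]
opening: 0.0647
gripper_force: 29.9
```

Emit:
{"name": "apply_moves", "arguments": {
  "targets": [
    {"travel": [0,-1,0],"roll": 0,"jaw": 60},
    {"travel": [0,0,0],"roll": 0,"jaw": 60}
  ]
}}

```text
clock: 11.9
tool_pos: [0.5514, -0.1364, 0.1686]
orientation: [180.0, 0.0, 163.5]
force: [-0.6, -0.5, -2.0]
opening: 0.0647
gripper_force: 29.9
```

Emit:
{"name": "apply_moves", "arguments": {
  "targets": [
    {"travel": [0,-1,0],"roll": 0,"jaw": 60},
    {"travel": [0,0,0],"roll": 0,"jaw": 60}
  ]
}}

```text
clock: 12.1
tool_pos: [0.5511, -0.1374, 0.1685]
orientation: [-180.0, -0.0, 163.6]
force: [-0.5, 0.4, -2.7]
opening: 0.0646
gripper_force: 29.9
```

Emit:
{"name": "apply_moves", "arguments": {
  "targets": [
    {"travel": [0,-1,0],"roll": 0,"jaw": 60},
    {"travel": [0,0,0],"roll": 0,"jaw": 60}
  ]
}}

```text
clock: 12.3
tool_pos: [0.551, -0.1378, 0.1685]
orientation: [180.0, 0.0, 163.6]
force: [0.8, 3.1, -2.4]
opening: 0.0645
gripper_force: 29.9
```

Emit:
{"name": "apply_moves", "arguments": {
  "targets": [
    {"travel": [0,2.5,0],"roll": 0,"jaw": 60},
    {"travel": [0,2,0],"roll": 0,"jaw": 60},
    {"travel": [0,0,2],"roll": 0,"jaw": 60},
    {"travel": [0,0,0],"roll": 0,"jaw": 60}
  ]
}}

```text
clock: 12.7
tool_pos: [0.5519, -0.134, 0.1662]
orientation: [-180.0, -0.0, 163.6]
force: [-0.3, 0.6, -1.7]
opening: 0.0648
gripper_force: 29.9
```

Emit:
{"name": "apply_moves", "arguments": {
  "targets": [
    {"travel": [0,0,1],"roll": 0,"jaw": 60},
    {"travel": [0,0,0],"roll": 0,"jaw": 60}
  ]
}}

```text
clock: 12.9
tool_pos: [0.552, -0.134, 0.1654]
orientation: [-180.0, -0.0, 163.5]
force: [-0.4, 1.4, -2.0]
opening: 0.0647
gripper_force: 29.9
```

Emit:
{"name": "apply_moves", "arguments": {
  "targets": [
    {"travel": [0,0,1],"roll": 0,"jaw": 60},
    {"travel": [0,0,0],"roll": 0,"jaw": 60}
  ]
}}

```text
clock: 13.1
tool_pos: [0.552, -0.134, 0.1644]
orientation: [-180.0, -0.0, 163.5]
force: [-1.1, -0.2, -1.6]
opening: 0.0645
gripper_force: 29.9
```

Emit:
{"name": "apply_moves", "arguments": {
  "targets": [
    {"travel": [0,0,1],"roll": 0,"jaw": 60},
    {"travel": [0,0,0],"roll": 0,"jaw": 60}
  ]
}}

```text
clock: 13.3
tool_pos: [0.552, -0.134, 0.1634]
orientation: [-180.0, -0.0, 163.5]
force: [0.6, 0.1, -1.5]
opening: 0.0645
gripper_force: 29.9
```

Emit:
{"name": "apply_moves", "arguments": {
  "targets": [
    {"travel": [0,0,1],"roll": 0,"jaw": 60},
    {"travel": [0,0,0],"roll": 0,"jaw": 60}
  ]
}}

```text
clock: 13.5
tool_pos: [0.5522, -0.134, 0.1632]
orientation: [-180.0, 0.0, 163.6]
force: [-1.9, 1.3, 3.7]
opening: 0.0645
gripper_force: 29.9
```

Emit:
{"name": "apply_moves", "arguments": {
  "targets": [
    {"travel": [0,0,1],"roll": 0,"jaw": 60},
    {"travel": [0,0,0],"roll": 0,"jaw": 60}
  ]
}}

```text
clock: 13.7
tool_pos: [0.5522, -0.134, 0.163]
orientation: [-180.0, 0.1, 163.6]
force: [-4.7, 1.7, 10.4]
opening: 0.0646
gripper_force: 29.9
```

Emit:
{"name": "apply_moves", "arguments": {
  "targets": [
    {"travel": [0,0,-2],"roll": 0,"jaw": 60},
    {"travel": [-6,0,0],"roll": 0,"jaw": 60},
    {"travel": [-6,0,0],"roll": 0,"jaw": 60},
    {"travel": [-6,0,0],"roll": 0,"jaw": 60},
    {"travel": [-6,0,0],"roll": 0,"jaw": 60},
    {"travel": [-6,0,0],"roll": 0,"jaw": 60},
    {"travel": [-5,0,0],"roll": 0,"jaw": 60},
    {"travel": [-4,0,0],"roll": 0,"jaw": 60},
    {"travel": [-2,0,0],"roll": 0,"jaw": 60},
    {"travel": [0,0,0],"roll": 0,"jaw": 60}
  ]
}}

```text
clock: 14.7
tool_pos: [0.5916, -0.1456, 0.1634]
orientation: [-180.0, -0.0, 163.5]
force: [-0.2, 0.3, -1.8]
opening: 0.0644
gripper_force: 29.9
```

Emit:
{"name": "apply_moves", "arguments": {
  "targets": [
    {"travel": [-1,0,0],"roll": 0,"jaw": 60},
    {"travel": [-1,0,0],"roll": 0,"jaw": 60},
    {"travel": [-1,0,0],"roll": 0,"jaw": 60},
    {"travel": [0,0,0],"roll": 0,"jaw": 60}
  ]
}}

```text
clock: 15.1
tool_pos: [0.5944, -0.1464, 0.1636]
orientation: [180.0, 0.0, 163.6]
force: [-0.1, -0.3, -2.5]
opening: 0.0647
gripper_force: 29.9
```

Emit:
{"name": "apply_moves", "arguments": {
  "targets": [
    {"travel": [-1,0,0],"roll": 0,"jaw": 60},
    {"travel": [-1,0,0],"roll": 0,"jaw": 60},
    {"travel": [0,0,0],"roll": 0,"jaw": 60}
  ]
}}

```text
clock: 15.4
tool_pos: [0.5963, -0.147, 0.1636]
orientation: [-180.0, 0.0, 163.6]
force: [0.2, 0.5, -1.7]
opening: 0.0648
gripper_force: 29.9
```

Emit:
{"name": "apply_moves", "arguments": {
  "targets": [
    {"travel": [-1,0,0],"roll": 0,"jaw": 60},
    {"travel": [-1,0,0],"roll": 0,"jaw": 60},
    {"travel": [0,0,0],"roll": 0,"jaw": 60}
  ]
}}

```text
clock: 15.7
tool_pos: [0.5983, -0.1475, 0.1636]
orientation: [180.0, 0.0, 163.6]
force: [0.2, 0.2, -2.8]
opening: 0.0643
gripper_force: 29.9
```

Emit:
{"name": "apply_moves", "arguments": {
  "targets": [
    {"travel": [-1,0,0],"roll": 0,"jaw": 60},
    {"travel": [-1,0,0],"roll": 0,"jaw": 60},
    {"travel": [0,0,0],"roll": 0,"jaw": 60}
  ]
}}

```text
clock: 16.0
tool_pos: [0.6002, -0.1482, 0.1636]
orientation: [-180.0, 0.0, 163.6]
force: [0.2, -0.1, -2.5]
opening: 0.0647
gripper_force: 29.9
```

Emit:
{"name": "apply_moves", "arguments": {
  "targets": [
    {"travel": [-1,0,0],"roll": 0,"jaw": 60},
    {"travel": [0,0,0],"roll": 0,"jaw": 60}
  ]
}}

```text
clock: 16.2
tool_pos: [0.6011, -0.1484, 0.1636]
orientation: [-180.0, 0.0, 163.6]
force: [0.2, -0.3, -1.3]
opening: 0.0647
gripper_force: 29.9
```

Emit:
{"name": "apply_moves", "arguments": {
  "targets": [
    {"travel": [-1,0,0],"roll": 0,"jaw": 60},
    {"travel": [0,0,0],"roll": 0,"jaw": 60}
  ]
}}

```text
clock: 16.4
tool_pos: [0.6021, -0.1487, 0.1636]
orientation: [-180.0, 0.0, 163.6]
force: [-0.2, 0.7, -2.2]
opening: 0.0644
gripper_force: 29.9
```

Emit:
{"name": "apply_moves", "arguments": {
  "targets": [
    {"travel": [-1,0,0],"roll": 0,"jaw": 60},
    {"travel": [0,0,0],"roll": 0,"jaw": 60}
  ]
}}

```text
clock: 16.6
tool_pos: [0.603, -0.149, 0.1635]
orientation: [-180.0, 0.0, 163.5]
force: [0.8, 0.1, -1.3]
opening: 0.0645
gripper_force: 29.9
```

Emit:
{"name": "apply_moves", "arguments": {
  "targets": [
    {"travel": [-1,0,0],"roll": 0,"jaw": 60},
    {"travel": [0,0,0],"roll": 0,"jaw": 60}
  ]
}}

```text
clock: 16.8
tool_pos: [0.6039, -0.1493, 0.1636]
orientation: [-180.0, -0.0, 163.6]
force: [-0.4, -0.0, -2.1]
opening: 0.0645
gripper_force: 29.9
```

Emit:
{"name": "apply_moves", "arguments": {
  "targets": [
    {"travel": [-1,0,0],"roll": 0,"jaw": 60},
    {"travel": [0,0,0],"roll": 0,"jaw": 60}
  ]
}}

```text
clock: 17.0
tool_pos: [0.605, -0.1496, 0.1636]
orientation: [-180.0, 0.0, 163.6]
force: [0.4, 0.4, -0.6]
opening: 0.0647
gripper_force: 29.9
```

Emit:
{"name": "apply_moves", "arguments": {
  "targets": [
    {"travel": [-1,0,0],"roll": 0,"jaw": 60},
    {"travel": [0,0,0],"roll": 0,"jaw": 60}
  ]
}}

```text
clock: 17.2
tool_pos: [0.6059, -0.1498, 0.1636]
orientation: [-180.0, 0.0, 163.6]
force: [0.4, -0.4, -1.3]
opening: 0.0646
gripper_force: 29.9
```

Emit:
{"name": "apply_moves", "arguments": {
  "targets": [
    {"travel": [-1,0,0],"roll": 0,"jaw": 60},
    {"travel": [0,0,0],"roll": 0,"jaw": 60}
  ]
}}

```text
clock: 17.4
tool_pos: [0.6068, -0.1501, 0.1636]
orientation: [-180.0, 0.0, 163.5]
force: [-0.4, 0.3, -2.2]
opening: 0.0648
gripper_force: 29.9
```

Emit:
{"name": "apply_moves", "arguments": {
  "targets": [
    {"travel": [-1,0,0],"roll": 0,"jaw": 60},
    {"travel": [0,0,0],"roll": 0,"jaw": 60}
  ]
}}

```text
clock: 17.6
tool_pos: [0.6078, -0.1504, 0.1636]
orientation: [-180.0, 0.0, 163.6]
force: [-0.5, 0.2, -1.4]
opening: 0.0645
gripper_force: 29.9
```

Emit:
{"name": "apply_moves", "arguments": {
  "targets": [
    {"travel": [-1,0,0],"roll": 0,"jaw": 60},
    {"travel": [0,0,0],"roll": 0,"jaw": 60}
  ]
}}

```text
clock: 17.8
tool_pos: [0.6088, -0.1507, 0.1636]
orientation: [-180.0, 0.0, 163.6]
force: [0.3, -0.6, -1.3]
opening: 0.0645
gripper_force: 29.9
```

Emit:
{"name": "apply_moves", "arguments": {
  "targets": [
    {"travel": [-1,0,0],"roll": 0,"jaw": 60},
    {"travel": [0,0,0],"roll": 0,"jaw": 60}
  ]
}}

```text
clock: 18.0
tool_pos: [0.6097, -0.1509, 0.1636]
orientation: [180.0, 0.0, 163.6]
force: [-0.9, 0.4, -0.7]
opening: 0.0643
gripper_force: 29.9
```

Emit:
{"name": "apply_moves", "arguments": {
  "targets": [
    {"travel": [-1,0,0],"roll": 0,"jaw": 60},
    {"travel": [0,0,0],"roll": 0,"jaw": 60}
  ]
}}

```text
clock: 18.2
tool_pos: [0.6107, -0.1512, 0.1635]
orientation: [-180.0, -0.0, 163.6]
force: [-0.3, 0.1, -1.3]
opening: 0.0646
gripper_force: 29.9
```

Emit:
{"name": "apply_moves", "arguments": {
  "targets": [
    {"travel": [-1,0,0],"roll": 0,"jaw": 60},
    {"travel": [0,0,0],"roll": 0,"jaw": 60}
  ]
}}

```text
clock: 18.4
tool_pos: [0.6107, -0.1514, 0.1633]
orientation: [-180.0, -0.1, 163.5]
force: [-4.5, 1.6, 0.3]
opening: 0.0645
gripper_force: 29.9
```

Emit:
{"name": "apply_moves", "arguments": {
  "targets": [
    {"travel": [-1,0,0],"roll": 0,"jaw": 60},
    {"travel": [0,0,0],"roll": 0,"jaw": 60}
  ]
}}

```text
clock: 18.6
tool_pos: [0.6108, -0.1514, 0.1633]
orientation: [-180.0, -0.2, 163.5]
force: [-7.5, 4.1, 2.9]
opening: 0.0647
gripper_force: 29.9
```

```bash
python3 - <<'E'
from h import *
o=ctrl.get_obs();im=np.ascontiguousarray(ctrl.snapshot("scene")[:,:,::-1]);cv2.imwrite("pics/s6.png",im)
old=cv2.imread("pics/s5.png");S=cam("scene")
for n,i in(("old",old),("new",im)):
    h=cv2.cvtColor(i,cv2.COLOR_BGR2HSV)[150:200,205:300]
    m=cv2.inRange(h,(15,110,90),(32,255,255));m=cv2.morphologyEx(m,cv2.MORPH_OPEN,np.ones((2,2)));c,l,s,ce=cv2.connectedComponentsWithStats(m);print(n,"yellow",(s[1:]+[205,150,0,0,0]).tolist())
    m=cv2.inRange(h,(105,90,40),(130,255,255));c,l,s,ce=cv2.connectedComponentsWithStats(m);print("blue",[(r+[205,150,0,0,0]).tolist() for r in s[1:] if r[4]>5])
u=np.array([np.cos(np.radians(-16.45)),np.sin(np.radians(-16.45)),0])
for a in(21.5,14.5,4.5):print(a,proj(S,o["tool_pos"]+u*a/1e3+[0,0,-.0072]))
cv2.imwrite("pics/v6.png",np.hstack([cv2.resize(i[140:220,195:305],None,fx=3.5,fy=3.5,interpolation=cv2.INTER_CUBIC) for i in(old,im)]))
E
```

```text
old yellow [[228, 170, 8, 12, 58]]
blue []
new yellow [[245, 150, 5, 7, 17], [230, 176, 4, 5, 17]]
blue []
21.5 [230.47564728 175.18918174]
14.5 [233.06927299 174.23574089]
4.5 [236.75210767 172.88189673]
```

Emit:
{"name": "apply_moves", "arguments": {
  "targets": [
    {"travel": [0,0,0],"roll": 0,"jaw": 60},
    {"travel": [0,0,0],"roll": 0,"jaw": 60},
    {"travel": [0,0,0],"roll": 0,"jaw": 60},
    {"travel": [0,0,0],"roll": 0,"jaw": 60}
  ]
}}

```text
clock: 19.05
tool_pos: [0.6108, -0.1514, 0.1633]
orientation: [-180.0, -0.2, 163.5]
force: [-7.0, 3.6, 2.4]
opening: 0.0644
gripper_force: 29.9
```

Emit:
{"name": "apply_moves", "arguments": {
  "targets": [
    {"travel": [1,0,0],"roll": 0,"jaw": 60},
    {"travel": [0,0,0.3],"roll": 0,"jaw": 60},
    {"travel": [0,0,0],"roll": 0,"jaw": 60}
  ]
}}

```text
clock: 19.35
tool_pos: [0.6108, -0.1513, 0.1633]
orientation: [-180.0, -0.1, 163.6]
force: [-6.6, 3.6, 1.5]
opening: 0.0643
gripper_force: 29.9
```

Emit:
{"name": "apply_moves", "arguments": {
  "targets": [
    {"travel": [0,0,0],"roll": 0,"jaw": 87},
    {"travel": [0,0,0],"roll": 0,"jaw": 87},
    {"travel": [0,0,0],"roll": 0,"jaw": 87},
    {"travel": [0,0,0],"roll": 0,"jaw": 87},
    {"travel": [0,0,0],"roll": 0,"jaw": 87}
  ]
}}

```text
clock: 19.85
tool_pos: [0.6118, -0.1516, 0.1633]
orientation: [180.0, 0.0, 163.6]
force: [-0.9, -0.4, -0.5]
opening: 0.0869
gripper_force: 0.0
```

Emit:
{"name": "apply_moves", "arguments": {
  "targets": [
    {"travel": [0,0,-10],"roll": 0,"jaw": 87},
    {"travel": [0,0,-30],"roll": 0,"jaw": 87},
    {"travel": [0,0,-40],"roll": 0,"jaw": 87},
    {"travel": [0,0,-40],"roll": -8,"jaw": 87},
    {"travel": [0,0,-10],"roll": -8,"jaw": 87},
    {"travel": [0,0,0],"roll": -8,"jaw": 87},
    {"travel": [0,0,0],"roll": -2.9,"jaw": 87},
    {"travel": [2,42,0],"roll": 0,"jaw": 87},
    {"travel": [3,42,0],"roll": 0,"jaw": 87},
    {"travel": [3,42,0],"roll": 0,"jaw": 87}
  ]
}}

```text
clock: 20.85
tool_pos: [0.5804, -0.0282, 0.294]
orientation: [-180.0, 0.0, -169.6]
force: [0.8, 0.8, 0.1]
opening: 0.0869
gripper_force: 0.0
```

Emit:
{"name": "apply_moves", "arguments": {
  "targets": [
    {"travel": [3,42,0],"roll": 0,"jaw": 87},
    {"travel": [3,42,0],"roll": 0,"jaw": 87},
    {"travel": [3,42,0],"roll": 0,"jaw": 87},
    {"travel": [3,42,0],"roll": 0,"jaw": 87},
    {"travel": [3,42,10],"roll": 0,"jaw": 87},
    {"travel": [4,42,20],"roll": 0,"jaw": 87},
    {"travel": [5,43,25],"roll": 0,"jaw": 87},
    {"travel": [0,0,40],"roll": 0,"jaw": 87},
    {"travel": [0,0,40],"roll": 0,"jaw": 87},
    {"travel": [0,0,20],"roll": 0,"jaw": 87}
  ]
}}

```text
clock: 21.85
tool_pos: [0.5023, 0.2564, 0.1357]
orientation: [-179.9, -0.2, -169.5]
force: [-0.3, 0.6, 0.5]
opening: 0.0869
gripper_force: 0.0
```

Emit:
{"name": "apply_moves", "arguments": {
  "targets": [
    {"travel": [0,0,0],"roll": 0,"jaw": 87},
    {"travel": [0,0,0],"roll": 0,"jaw": 87}
  ]
}}

```text
clock: 22.05
tool_pos: [0.5043, 0.2571, 0.1394]
orientation: [-180.0, 0.0, -169.5]
force: [-0.1, 0.2, 1.4]
opening: 0.0865
gripper_force: 0.0
```

```bash
python3 look.py R .106 .077 w7; python3 - <<'E'
from h import *
# hung blue cone in the scene view: extents of blue
im=np.ascontiguousarray(ctrl.snapshot("scene")[:,:,::-1]);cv2.imwrite("pics/s7.png",im)
h=cv2.cvtColor(im,cv2.COLOR_BGR2HSV);m=cv2.inRange(h,(105,120,60),(130,255,255))[140:230,190:310];c,l,s,ce=cv2.connectedComponentsWithStats(m);print([(r+[190,140,0,0,0]).tolist() for r in s[1:] if r[4]>8])
S=cam("scene");u=np.array([np.cos(np.radians(-16.45)),np.sin(np.radians(-16.45)),0]);w=np.array([-u[1],u[0],0]);c=np.array([.6108,-.1514,.1561])+u*.0045
P=np.array([proj(S,c+u*a+.033*(np.cos(t)*w+np.array([0,0,np.sin(t)]))) for a in(-.01,.01) for t in np.linspace(0,6.28,60)]);print(P.min(0),P.max(0))
E
```

```text
R 22.05 [0.5043 0.2571 0.1394] bbox 276 215 80 50 col rows 236 265
edges [ 6.3 -0.2 33.4] [-13.7  -0.2  33.4] y at axis L/R [ -9.5 -29.4  62.4] [-9.4 28.7 62.4]
[[238, 160, 9, 22, 48], [232, 162, 10, 22, 49]]
[227.69898201 159.25067205] [245.88949003 186.42044332]
```

Emit:
{"name": "apply_moves", "arguments": {
  "targets": [
    {"travel": [1.2,-1.2,0],"roll": 0,"jaw": 87},
    {"travel": [0,0,30],"roll": 0,"jaw": 87},
    {"travel": [0,0,29],"roll": 0,"jaw": 87},
    {"travel": [0,0,0],"roll": 0,"jaw": 87},
    {"travel": [0,0,0],"roll": 0,"jaw": 87}
  ]
}}

```text
clock: 22.65
tool_pos: [0.5031, 0.2554, 0.0802]
orientation: [-180.0, 0.0, -169.5]
force: [0.5, 1.0, 0.7]
opening: 0.087
gripper_force: 0.0
```

Emit:
{"name": "apply_moves", "arguments": {
  "targets": [
    {"travel": [0,0,0],"roll": 0,"jaw": 52},
    {"travel": [0,0,0],"roll": 0,"jaw": 52},
    {"travel": [0,0,0],"roll": 0,"jaw": 52},
    {"travel": [0,0,0],"roll": 0,"jaw": 52},
    {"travel": [0,0,0],"roll": 0,"jaw": 52},
    {"travel": [0,0,0],"roll": 0,"jaw": 52}
  ]
}}

```text
clock: 23.25
tool_pos: [0.5029, 0.2553, 0.0798]
orientation: [180.0, 0.0, -169.5]
force: [-1.9, -1.3, 5.1]
opening: 0.0567
gripper_force: 30.0
```

Emit:
{"name": "apply_moves", "arguments": {
  "targets": [
    {"travel": [0,0,-10],"roll": 0,"jaw": 52},
    {"travel": [0,0,-20],"roll": 0,"jaw": 52},
    {"travel": [0,0,-40],"roll": 0,"jaw": 52},
    {"travel": [0,0,-40],"roll": 0,"jaw": 52},
    {"travel": [4,-16,-35],"roll": 0,"jaw": 52},
    {"travel": [10,-40,-25],"roll": 0,"jaw": 52},
    {"travel": [10,-42,0],"roll": 0,"jaw": 52},
    {"travel": [10,-42,0],"roll": 0,"jaw": 52},
    {"travel": [10,-42,0],"roll": 0,"jaw": 52},
    {"travel": [10,-42,0],"roll": 0,"jaw": 52}
  ]
}}

```text
clock: 24.25
tool_pos: [0.4895, 0.0237, 0.2498]
orientation: [180.0, 0.0, -169.5]
force: [1.5, -0.2, -1.7]
opening: 0.0569
gripper_force: 30.0
```

Emit:
{"name": "apply_moves", "arguments": {
  "targets": [
    {"travel": [10,-42,0],"roll": 0,"jaw": 52},
    {"travel": [10,-42,0],"roll": 0,"jaw": 52},
    {"travel": [10,-42,0],"roll": 0,"jaw": 52},
    {"travel": [0,-10.5,0],"roll": 0,"jaw": 52},
    {"travel": [0,0,0],"roll": 8,"jaw": 52},
    {"travel": [0,0,0],"roll": 8,"jaw": 52},
    {"travel": [0,0,0],"roll": 8,"jaw": 52},
    {"travel": [0,0,0],"roll": 2.9,"jaw": 52},
    {"travel": [0,0,0],"roll": 0,"jaw": 52},
    {"travel": [0,0,0],"roll": 0,"jaw": 52}
  ]
}}

```text
clock: 25.25
tool_pos: [0.4855, -0.1142, 0.2494]
orientation: [180.0, -0.0, 163.7]
force: [0.5, 0.9, -2.8]
opening: 0.057
gripper_force: 30.0
```

```bash
python3 - <<'E'
from h import *
o=ctrl.get_obs();Rt=R.from_euler("xyz",o["orientation"],degrees=True).as_matrix()
print(o["tool_pos"],o["orientation"],(Rt.T@(np.array([.4862,-.1145,.1648])-o["tool_pos"])*1e3).round(1))
E
```

```text
[ 0.48546592 -0.11420617  0.24940184] [ 1.79991343e+02 -3.58542343e-03  1.63666846e+02] [-0.8 -0.1 84.6]
```

Emit:
{"name": "apply_moves", "arguments": {
  "targets": [
    {"travel": [0,0,40],"roll": 0,"jaw": 52},
    {"travel": [0,0,40],"roll": 0,"jaw": 52},
    {"travel": [0,0,4.6],"roll": 0,"jaw": 52},
    {"travel": [0,0,0],"roll": 0,"jaw": 52},
    {"travel": [-5,0,0],"roll": 0,"jaw": 52},
    {"travel": [-5,0,0],"roll": 0,"jaw": 52},
    {"travel": [-4,0,0],"roll": 0,"jaw": 52},
    {"travel": [-4,0,0],"roll": 0,"jaw": 52},
    {"travel": [-4,0,0],"roll": 0,"jaw": 52},
    {"travel": [-4,0,0],"roll": 0,"jaw": 52}
  ]
}}

```text
clock: 26.25
tool_pos: [0.5109, -0.1219, 0.1648]
orientation: [180.0, 0.0, 163.6]
force: [0.1, -0.0, -1.5]
opening: 0.0566
gripper_force: 30.0
```

Emit:
{"name": "apply_moves", "arguments": {
  "targets": [
    {"travel": [-4,0,0],"roll": 0,"jaw": 52},
    {"travel": [-4,0,0],"roll": 0,"jaw": 52},
    {"travel": [-4,0,0],"roll": 0,"jaw": 52},
    {"travel": [0,0,0],"roll": 0,"jaw": 52}
  ]
}}

```text
clock: 26.65
tool_pos: [0.5225, -0.1253, 0.1646]
orientation: [-180.0, -0.0, 163.5]
force: [-0.0, -0.3, -2.2]
opening: 0.0565
gripper_force: 30.0
```

Emit:
{"name": "apply_moves", "arguments": {
  "targets": [
    {"travel": [-5,0,0],"roll": 0,"jaw": 52},
    {"travel": [-5,0,0],"roll": 0,"jaw": 52},
    {"travel": [-5,0,0],"roll": 0,"jaw": 52},
    {"travel": [-5,0,0],"roll": 0,"jaw": 52},
    {"travel": [-5,0,0],"roll": 0,"jaw": 52},
    {"travel": [-5,0,0],"roll": 0,"jaw": 52},
    {"travel": [0,0,2],"roll": 0,"jaw": 52},
    {"travel": [0,0,2],"roll": 0,"jaw": 52},
    {"travel": [0,0,0.5],"roll": 0,"jaw": 52},
    {"travel": [0,0,0],"roll": 0,"jaw": 52}
  ]
}}

```text
clock: 27.65
tool_pos: [0.5505, -0.1336, 0.16]
orientation: [-180.0, -0.0, 163.6]
force: [0.1, -0.3, -1.9]
opening: 0.0565
gripper_force: 30.0
```

Emit:
{"name": "apply_moves", "arguments": {
  "targets": [
    {"travel": [0,0,1],"roll": 0,"jaw": 52},
    {"travel": [0,0,0],"roll": 0,"jaw": 52}
  ]
}}

```text
clock: 27.85
tool_pos: [0.5508, -0.1337, 0.1593]
orientation: [180.0, 0.0, 163.6]
force: [-0.4, 0.7, -1.3]
opening: 0.0567
gripper_force: 30.0
```

Emit:
{"name": "apply_moves", "arguments": {
  "targets": [
    {"travel": [0,0,0.5],"roll": 0,"jaw": 52},
    {"travel": [0,0,0],"roll": 0,"jaw": 52}
  ]
}}

```text
clock: 28.05
tool_pos: [0.5508, -0.1337, 0.1591]
orientation: [180.0, 0.0, 163.6]
force: [-1.2, 1.1, 2.7]
opening: 0.0566
gripper_force: 30.0
```

Emit:
{"name": "apply_moves", "arguments": {
  "targets": [
    {"travel": [0,0,-0.6],"roll": 0,"jaw": 52},
    {"travel": [-5,0,0],"roll": 0,"jaw": 52},
    {"travel": [-5,0,0],"roll": 0,"jaw": 52},
    {"travel": [-5,0,0],"roll": 0,"jaw": 52},
    {"travel": [-5,0,0],"roll": 0,"jaw": 52},
    {"travel": [-4,0,0],"roll": 0,"jaw": 52},
    {"travel": [-2,0,0],"roll": 0,"jaw": 52},
    {"travel": [-2,0,0],"roll": 0,"jaw": 52},
    {"travel": [0,0,0],"roll": 0,"jaw": 52}
  ]
}}

```text
clock: 28.95
tool_pos: [0.5779, -0.1417, 0.1592]
orientation: [-180.0, 0.0, 163.6]
force: [0.5, -1.5, -0.9]
opening: 0.0567
gripper_force: 30.0
```

Emit:
{"name": "apply_moves", "arguments": {
  "targets": [
    {"travel": [-1,0,0],"roll": 0,"jaw": 52},
    {"travel": [-1,0,0],"roll": 0,"jaw": 52},
    {"travel": [-1,0,0],"roll": 0,"jaw": 52},
    {"travel": [-1,0,0],"roll": 0,"jaw": 52},
    {"travel": [0,0,0],"roll": 0,"jaw": 52}
  ]
}}

```text
clock: 29.45
tool_pos: [0.5816, -0.1428, 0.1593]
orientation: [180.0, 0.0, 163.6]
force: [0.1, 0.8, 0.3]
opening: 0.0567
gripper_force: 30.0
```

Emit:
{"name": "apply_moves", "arguments": {
  "targets": [
    {"travel": [-1,0,0],"roll": 0,"jaw": 52},
    {"travel": [-1,0,0],"roll": 0,"jaw": 52},
    {"travel": [0,0,0],"roll": 0,"jaw": 52}
  ]
}}

```text
clock: 29.75
tool_pos: [0.5835, -0.1434, 0.1593]
orientation: [-180.0, 0.0, 163.6]
force: [-0.5, -1.0, -0.2]
opening: 0.0568
gripper_force: 30.0
```

Emit:
{"name": "apply_moves", "arguments": {
  "targets": [
    {"travel": [-1,0,0],"roll": 0,"jaw": 52},
    {"travel": [-1,0,0],"roll": 0,"jaw": 52},
    {"travel": [0,0,0],"roll": 0,"jaw": 52}
  ]
}}

```text
clock: 30.05
tool_pos: [0.5855, -0.1439, 0.1593]
orientation: [-180.0, 0.0, 163.6]
force: [-0.7, -0.0, 0.1]
opening: 0.0566
gripper_force: 30.0
```

Emit:
{"name": "apply_moves", "arguments": {
  "targets": [
    {"travel": [-1,0,0],"roll": 0,"jaw": 52},
    {"travel": [-1,0,0],"roll": 0,"jaw": 52},
    {"travel": [0,0,0],"roll": 0,"jaw": 52}
  ]
}}

```text
clock: 30.35
tool_pos: [0.5873, -0.1445, 0.1592]
orientation: [-180.0, 0.0, 163.6]
force: [-0.4, -0.5, -0.5]
opening: 0.0568
gripper_force: 30.0
```

Emit:
{"name": "apply_moves", "arguments": {
  "targets": [
    {"travel": [-1,0,0],"roll": 0,"jaw": 52},
    {"travel": [-1,0,0],"roll": 0,"jaw": 52},
    {"travel": [0,0,0],"roll": 0,"jaw": 52}
  ]
}}

```text
clock: 30.65
tool_pos: [0.5883, -0.1449, 0.1592]
orientation: [-180.0, -0.1, 163.5]
force: [-4.8, 2.1, 2.7]
opening: 0.0564
gripper_force: 30.0
```

Emit:
{"name": "apply_moves", "arguments": {
  "targets": [
    {"travel": [-1,0,0],"roll": 0,"jaw": 52},
    {"travel": [0,0,0],"roll": 0,"jaw": 52}
  ]
}}

```text
clock: 30.85
tool_pos: [0.5884, -0.1449, 0.1591]
orientation: [-180.0, -0.2, 163.5]
force: [-8.5, 3.2, 5.4]
opening: 0.0569
gripper_force: 30.0
```

Emit:
{"name": "apply_moves", "arguments": {
  "targets": [
    {"travel": [-1,0,0],"roll": 0,"jaw": 52},
    {"travel": [0,0,0],"roll": 0,"jaw": 52}
  ]
}}

```text
clock: 31.05
tool_pos: [0.5884, -0.145, 0.1591]
orientation: [-180.0, -0.3, 163.5]
force: [-10.6, 5.8, 8.3]
opening: 0.0566
gripper_force: 30.0
```

Emit:
{"name": "apply_moves", "arguments": {
  "targets": [
    {"travel": [-0.7,0,0],"roll": 0,"jaw": 52},
    {"travel": [0,0,0],"roll": 0,"jaw": 52}
  ]
}}

```text
clock: 31.25
tool_pos: [0.5885, -0.145, 0.1591]
orientation: [-180.0, -0.4, 163.5]
force: [-13.8, 7.2, 10.2]
opening: 0.0569
gripper_force: 30.0
```

Emit:
{"name": "apply_moves", "arguments": {
  "targets": [
    {"travel": [3.5,0,0],"roll": 0,"jaw": 52},
    {"travel": [0,0,-0.7],"roll": 0,"jaw": 52},
    {"travel": [0,0,0],"roll": 0,"jaw": 52}
  ]
}}

```text
clock: 31.55
tool_pos: [0.5883, -0.1448, 0.1598]
orientation: [180.0, -0.0, 163.5]
force: [-0.5, 0.6, -1.0]
opening: 0.0569
gripper_force: 30.0
```

```bash
python3 - <<'E'
from h import *
o=ctrl.get_obs();im=np.ascontiguousarray(ctrl.snapshot("scene")[:,:,::-1]);cv2.imwrite("pics/s8.png",im)
h=cv2.cvtColor(im,cv2.COLOR_BGR2HSV)
for n,ms in(("blue",[((105,120,60),(130,255,255))]),("red",[((170,120,60),(180,255,255)),((0,170,60),(5,255,255))])):
    m=sum(cv2.inRange(h,*a) for a in ms)[140:230,190:310];c,l,s,ce=cv2.connectedComponentsWithStats(m.astype(np.uint8));print(n,[(r+[190,140,0,0,0]).tolist() for r in s[1:] if r[4]>8])
cv2.imwrite("pics/v8.png",cv2.resize(im[140:220,195:305],None,fx=7,fy=7,interpolation=cv2.INTER_CUBIC))
E
```

```text
blue [[238, 170, 4, 14, 16]]
red []
```

Emit:
{"name": "apply_moves", "arguments": {
  "targets": [
    {"travel": [-1,0,0],"roll": 0,"jaw": 52},
    {"travel": [-1,0,0],"roll": 0,"jaw": 52},
    {"travel": [0,0,0],"roll": 0,"jaw": 52}
  ]
}}

```text
clock: 31.9
tool_pos: [0.5884, -0.145, 0.1593]
orientation: [-180.0, -0.2, 163.5]
force: [-8.2, 5.2, 2.5]
opening: 0.0567
gripper_force: 30.0
```

Emit:
{"name": "apply_moves", "arguments": {
  "targets": [
    {"travel": [-0.7,0,0],"roll": 0,"jaw": 52},
    {"travel": [0,0,0],"roll": 0,"jaw": 52}
  ]
}}

```text
clock: 32.1
tool_pos: [0.5884, -0.1451, 0.1592]
orientation: [-180.0, -0.3, 163.5]
force: [-11.3, 4.9, 3.7]
opening: 0.0572
gripper_force: 30.0
```

Emit:
{"name": "apply_moves", "arguments": {
  "targets": [
    {"travel": [-0.7,0,0],"roll": 0,"jaw": 52},
    {"travel": [0,0,0],"roll": 0,"jaw": 52}
  ]
}}

```text
clock: 32.3
tool_pos: [0.5884, -0.1451, 0.1592]
orientation: [-180.0, -0.4, 163.5]
force: [-12.9, 7.3, 6.6]
opening: 0.0565
gripper_force: 30.0
```

Emit:
{"name": "apply_moves", "arguments": {
  "targets": [
    {"travel": [1,0,0],"roll": 0,"jaw": 52},
    {"travel": [0,0.5,0],"roll": 0,"jaw": 52},
    {"travel": [0,0.5,0],"roll": 0,"jaw": 52},
    {"travel": [0,0,0],"roll": 0,"jaw": 52}
  ]
}}

```text
clock: 32.7
tool_pos: [0.5884, -0.1449, 0.1592]
orientation: [-179.9, -0.3, 163.5]
force: [-8.8, 0.3, 3.8]
opening: 0.0565
gripper_force: 30.0
```

Emit:
{"name": "apply_moves", "arguments": {
  "targets": [
    {"travel": [0,-0.7,0],"roll": 0,"jaw": 52},
    {"travel": [0,-0.7,0],"roll": 0,"jaw": 52},
    {"travel": [0,-0.6,0],"roll": 0,"jaw": 52},
    {"travel": [0,0,0],"roll": 0,"jaw": 52}
  ]
}}

```text
clock: 33.1
tool_pos: [0.5883, -0.1452, 0.1592]
orientation: [180.0, -0.3, 163.5]
force: [-9.5, 8.8, 4.7]
opening: 0.0566
gripper_force: 30.0
```

Emit:
{"name": "apply_moves", "arguments": {
  "targets": [
    {"travel": [0,0.5,0],"roll": 0,"jaw": 52},
    {"travel": [0,0.5,0],"roll": 0,"jaw": 52},
    {"travel": [0,0,-0.8],"roll": 0,"jaw": 52},
    {"travel": [0,0,0],"roll": 0,"jaw": 52}
  ]
}}

```text
clock: 33.5
tool_pos: [0.5883, -0.1451, 0.1594]
orientation: [-180.0, -0.3, 163.5]
force: [-7.2, 3.8, 0.1]
opening: 0.0564
gripper_force: 30.0
```

Emit:
{"name": "apply_moves", "arguments": {
  "targets": [
    {"travel": [0.8,0,0.8],"roll": 0,"jaw": 52},
    {"travel": [0,0,0],"roll": 0,"jaw": 52},
    {"travel": [0,0,0],"roll": 0,"jaw": 87},
    {"travel": [0,0,0],"roll": 0,"jaw": 87},
    {"travel": [0,0,0],"roll": 0,"jaw": 87},
    {"travel": [0,0,0],"roll": 0,"jaw": 87},
    {"travel": [0,0,-10],"roll": 0,"jaw": 87},
    {"travel": [0,0,-30],"roll": 0,"jaw": 87},
    {"travel": [0,0,-20],"roll": 0,"jaw": 87}
  ]
}}

```text
clock: 34.4
tool_pos: [0.5905, -0.1455, 0.2223]
orientation: [-180.0, 0.1, 163.6]
force: [0.1, -0.1, 0.8]
opening: 0.0867
gripper_force: 0.0
```

Emit:
{"name": "apply_moves", "arguments": {
  "targets": [
    {"travel": [0,0,0],"roll": 0,"jaw": 87},
    {"travel": [0,0,0],"roll": 0,"jaw": 87},
    {"travel": [0,0,0],"roll": 0,"jaw": 87}
  ]
}}

```text
clock: 34.7
tool_pos: [0.5894, -0.1452, 0.2195]
orientation: [-180.0, -0.1, 163.5]
force: [-0.5, 0.5, -0.9]
opening: 0.0865
gripper_force: 0.0
```

```bash
cat > bands.py <<'E'
from h import *
def bands(cols,name):
    o=ctrl.get_obs();C=cam("wrist",o);im=np.ascontiguousarray(ctrl.snapshot("wrist")[:,:,::-1]);cv2.imwrite(f"pics/{name}.png",im)
    h=cv2.cvtColor(im,cv2.COLOR_BGR2HSV);Rt=R.from_euler("xyz",o["orientation"],degrees=True).as_matrix()
    M={"B":[((105,120,50),(130,255,255))],"R":[((170,120,60),(180,255,255)),((0,150,60),(6,255,255))],"Y":[((20,120,80),(32,255,255))]}
    print(o["clock"],o["tool_pos"].round(4))
    for k,zt in cols:
        m=sum(cv2.inRange(h,*a) for a in M[k]).astype(np.uint8);m[285:]=0
        if k=="Y":m[:, :270]=0;m[:,370:]=0
        c,l,s,ce=cv2.connectedComponentsWithStats(cv2.morphologyEx(m,cv2.MORPH_CLOSE,np.ones((9,3),np.uint8)))
        i=1+np.argmax(s[1:,4]);x,y,w,hh,a=s[i];mid=x+w/2
        r=[]
        for off in(-12,-6,0,6,12):
            u=int(mid+off);ys=np.where(m[y:y+hh,u])[0]+y
            runs=np.split(ys,np.where(np.diff(ys)>1)[0]+1)
            r.append([(int(q[0]),int(q[-1])+1) for q in runs])
        f=lambda v:round(float((Rt.T@(plane(C,mid,v,zt)-o["tool_pos"]))[0]*1e3),1)
        print(k,"bbox",x,y,w,hh,r[0],r[2],r[4],"edges x",[(f(p),f(q)) for p,q in r[2]], "y", (Rt.T@(plane(C,mid,y+hh/2,zt)-o["tool_pos"]))[1]*1e3)
    return im
E
python3 -c "
from bands import *
bands([('B',.156+.033),('R',.156+.029)],'w9')"
```

```text
34.7 [ 0.5894 -0.1452  0.2195]
B bbox 273 242 90 36 [(267, 278)] [(267, 278)] [(267, 278)] edges x [(-13.2, -21.0)] y 1.0773230554010058
R bbox 277 210 82 56 [(235, 247), (254, 265)] [(236, 247), (255, 265)] [(235, 247), (254, 264)] edges x [(6.1, -1.4), (-6.9, -14.0)] y 1.058973244827629
```

Emit:
{"name": "apply_moves", "arguments": {
  "targets": [
    {"travel": [0,0,-40],"roll": 0,"jaw": 87},
    {"travel": [0,0,-30],"roll": -8,"jaw": 87},
    {"travel": [0,0,0],"roll": -8,"jaw": 87},
    {"travel": [0,0,0],"roll": -8,"jaw": 87},
    {"travel": [0,0,0],"roll": -2.9,"jaw": 87},
    {"travel": [-5,41,0],"roll": 0,"jaw": 87},
    {"travel": [-5,41,0],"roll": 0,"jaw": 87},
    {"travel": [-5,41,0],"roll": 0,"jaw": 87},
    {"travel": [-5,41,0],"roll": 0,"jaw": 87},
    {"travel": [-5,41,0],"roll": 0,"jaw": 87}
  ]
}}

```text
clock: 35.75
tool_pos: [0.5767, 0.0623, 0.2892]
orientation: [-180.0, -0.1, -169.6]
force: [0.9, -0.5, 0.1]
opening: 0.0868
gripper_force: 0.0
```

Emit:
{"name": "apply_moves", "arguments": {
  "targets": [
    {"travel": [-6,41,0],"roll": 0,"jaw": 87},
    {"travel": [-6,41,0],"roll": 0,"jaw": 87},
    {"travel": [-6,41,10],"roll": 0,"jaw": 87},
    {"travel": [-6,41,20],"roll": 0,"jaw": 87},
    {"travel": [-6,41,25],"roll": 0,"jaw": 87},
    {"travel": [0,0,40],"roll": 0,"jaw": 87},
    {"travel": [0,0,40],"roll": 0,"jaw": 87},
    {"travel": [0,0,23],"roll": 0,"jaw": 87},
    {"travel": [0,0,0],"roll": 0,"jaw": 87},
    {"travel": [0,0,0],"roll": 0,"jaw": 87}
  ]
}}

```text
clock: 36.75
tool_pos: [0.5698, 0.2678, 0.1319]
orientation: [-179.9, -0.0, -169.5]
force: [0.4, 1.2, 1.0]
opening: 0.087
gripper_force: 0.0
```

Emit:
{"name": "apply_moves", "arguments": {
  "targets": [
    {"travel": [0,0,0],"roll": 0,"jaw": 87},
    {"travel": [0,0,0],"roll": 0,"jaw": 87}
  ]
}}

```text
clock: 36.95
tool_pos: [0.5704, 0.2684, 0.1338]
orientation: [179.9, 0.1, -169.5]
force: [-0.2, -0.3, 0.1]
opening: 0.0869
gripper_force: 0.0
```

```bash
python3 look.py Y .0975 .0725 w10
```

```text
Y 36.95 [0.5704 0.2684 0.1338] bbox 282 212 70 49 col rows 230 261
edges [ 9.1  0.4 36.3] [-12.5   0.4  36.3] y at axis L/R [ -6.2 -24.8  61.3] [-6.2 25.6 61.4]
```

Emit:
{"name": "apply_moves", "arguments": {
  "targets": [
    {"travel": [3.3,-0.5,0],"roll": 0,"jaw": 87},
    {"travel": [0,0,30],"roll": 0,"jaw": 87},
    {"travel": [0,0,27],"roll": 0,"jaw": 87},
    {"travel": [0,0,0],"roll": 0,"jaw": 87},
    {"travel": [0,0,0],"roll": 0,"jaw": 87}
  ]
}}

```text
clock: 37.5
tool_pos: [0.5666, 0.2667, 0.0755]
orientation: [-180.0, -0.0, -169.5]
force: [1.0, 0.5, 0.4]
opening: 0.0873
gripper_force: 0.0
```

Emit:
{"name": "apply_moves", "arguments": {
  "targets": [
    {"travel": [0,0,0],"roll": 0,"jaw": 44},
    {"travel": [0,0,0],"roll": 0,"jaw": 44},
    {"travel": [0,0,0],"roll": 0,"jaw": 44},
    {"travel": [0,0,0],"roll": 0,"jaw": 44},
    {"travel": [0,0,0],"roll": 0,"jaw": 44},
    {"travel": [0,0,0],"roll": 0,"jaw": 44}
  ]
}}

```text
clock: 38.1
tool_pos: [0.5665, 0.2671, 0.0752]
orientation: [180.0, 0.0, -169.5]
force: [-1.2, 0.7, 1.8]
opening: 0.0489
gripper_force: 30.0
```

Emit:
{"name": "apply_moves", "arguments": {
  "targets": [
    {"travel": [0,0,-10],"roll": 0,"jaw": 44},
    {"travel": [0,0,-20],"roll": 0,"jaw": 44},
    {"travel": [0,0,-40],"roll": 0,"jaw": 44},
    {"travel": [0,0,-40],"roll": 0,"jaw": 44},
    {"travel": [8,-20,-35],"roll": 0,"jaw": 44},
    {"travel": [14,-34,-25],"roll": 0,"jaw": 44},
    {"travel": [15,-36,0],"roll": 0,"jaw": 44},
    {"travel": [16,-38,0],"roll": 0,"jaw": 44},
    {"travel": [16,-38,0],"roll": 0,"jaw": 44},
    {"travel": [16,-38,0],"roll": 0,"jaw": 44}
  ]
}}

```text
clock: 39.1
tool_pos: [0.519, 0.0492, 0.2457]
orientation: [180.0, 0.0, -169.5]
force: [0.7, -0.5, -0.4]
opening: 0.0486
gripper_force: 30.0
```

Emit:
{"name": "apply_moves", "arguments": {
  "targets": [
    {"travel": [16,-38,0],"roll": 0,"jaw": 44},
    {"travel": [16,-38,0],"roll": 0,"jaw": 44},
    {"travel": [16,-38,0],"roll": 0,"jaw": 44},
    {"travel": [16,-42,0],"roll": 0,"jaw": 44},
    {"travel": [0,0,0],"roll": 8,"jaw": 44},
    {"travel": [0,0,0],"roll": 8,"jaw": 44},
    {"travel": [0,0,0],"roll": 8,"jaw": 44},
    {"travel": [0,0,0],"roll": 2.9,"jaw": 44},
    {"travel": [0,0,0],"roll": 0,"jaw": 44},
    {"travel": [0,0,0],"roll": 0,"jaw": 44}
  ]
}}

```text
clock: 40.1
tool_pos: [0.4851, -0.1143, 0.2453]
orientation: [180.0, 0.0, 163.7]
force: [0.6, -0.6, -1.2]
opening: 0.0487
gripper_force: 30.0
```

```bash
python3 - <<'E'
from h import *
o=ctrl.get_obs();Rt=R.from_euler("xyz",o["orientation"],degrees=True).as_matrix()
print(o["tool_pos"],o["orientation"],o["opening"],(Rt.T@(np.array([.4862,-.1145,.1647])-o["tool_pos"])*1e3).round(1))
E
```

```text
[ 0.48506092 -0.11426231  0.24530488] [1.79992900e+02 1.11246849e-02 1.63651132e+02] 0.04873930437555965 [-1.1  0.1 80.6]
```

Emit:
{"name": "apply_moves", "arguments": {
  "targets": [
    {"travel": [0,0,40],"roll": 0,"jaw": 44},
    {"travel": [0,0,40],"roll": 0,"jaw": 44},
    {"travel": [0,0,0.6],"roll": 0,"jaw": 44},
    {"travel": [0,0,0],"roll": 0,"jaw": 44},
    {"travel": [-5,0,0],"roll": 0,"jaw": 44},
    {"travel": [-5,0,0],"roll": 0,"jaw": 44},
    {"travel": [-4,0,0],"roll": 0,"jaw": 44},
    {"travel": [-4,0,0],"roll": 0,"jaw": 44},
    {"travel": [-4,0,0],"roll": 0,"jaw": 44},
    {"travel": [-4,0,0],"roll": 0,"jaw": 44}
  ]
}}

```text
clock: 41.1
tool_pos: [0.5105, -0.1217, 0.1645]
orientation: [180.0, 0.0, 163.6]
force: [0.0, -0.5, -0.9]
opening: 0.0485
gripper_force: 30.0
```

Emit:
{"name": "apply_moves", "arguments": {
  "targets": [
    {"travel": [-4,0,0],"roll": 0,"jaw": 44},
    {"travel": [-4,0,0],"roll": 0,"jaw": 44},
    {"travel": [-4,0,0],"roll": 0,"jaw": 44},
    {"travel": [0,0,0],"roll": 0,"jaw": 44}
  ]
}}

```text
clock: 41.5
tool_pos: [0.5222, -0.1251, 0.1643]
orientation: [-180.0, 0.0, 163.5]
force: [1.0, -0.4, -1.2]
opening: 0.0488
gripper_force: 30.0
```

Emit:
{"name": "apply_moves", "arguments": {
  "targets": [
    {"travel": [-5,0,0],"roll": 0,"jaw": 44},
    {"travel": [-5,0,0],"roll": 0,"jaw": 44},
    {"travel": [-5,0,0],"roll": 0,"jaw": 44},
    {"travel": [-5,0,0],"roll": 0,"jaw": 44},
    {"travel": [-5,0,0],"roll": 0,"jaw": 44},
    {"travel": [-3,0,0],"roll": 0,"jaw": 44},
    {"travel": [0,0,2],"roll": 0,"jaw": 44},
    {"travel": [0,0,2],"roll": 0,"jaw": 44},
    {"travel": [0,0,0.5],"roll": 0,"jaw": 44},
    {"travel": [0,0,0],"roll": 0,"jaw": 44}
  ]
}}

```text
clock: 42.5
tool_pos: [0.5483, -0.1329, 0.1597]
orientation: [-180.0, -0.0, 163.6]
force: [-0.0, 0.3, -1.2]
opening: 0.0488
gripper_force: 30.0
```

Emit:
{"name": "apply_moves", "arguments": {
  "targets": [
    {"travel": [0,0,1],"roll": 0,"jaw": 44},
    {"travel": [0,0,0],"roll": 0,"jaw": 44}
  ]
}}

```text
clock: 42.7
tool_pos: [0.5486, -0.1329, 0.1591]
orientation: [180.0, 0.0, 163.6]
force: [-0.9, 0.5, 1.1]
opening: 0.0487
gripper_force: 30.0
```

Emit:
{"name": "apply_moves", "arguments": {
  "targets": [
    {"travel": [0,0,0.5],"roll": 0,"jaw": 44},
    {"travel": [0,0,0],"roll": 0,"jaw": 44}
  ]
}}

```text
clock: 42.9
tool_pos: [0.5486, -0.1329, 0.1589]
orientation: [180.0, 0.0, 163.6]
force: [-1.9, 0.6, 4.6]
opening: 0.0485
gripper_force: 30.0
```

Bar contact is at z≈0.1592. I'll lift slightly and push home, expecting to stop near x≈0.5685.

Emit:
{"name": "apply_moves", "arguments": {
  "targets": [
    {"travel": [0,0,-0.9],"roll": 0,"jaw": 44},
    {"travel": [-2,0,0],"roll": 0,"jaw": 44},
    {"travel": [-2,0,0],"roll": 0,"jaw": 44},
    {"travel": [-2,0,0],"roll": 0,"jaw": 44},
    {"travel": [-2,0,0],"roll": 0,"jaw": 44},
    {"travel": [-2,0,0],"roll": 0,"jaw": 44},
    {"travel": [0,0,0],"roll": 0,"jaw": 44}
  ]
}}

```text
clock: 43.6
tool_pos: [0.5585, -0.1359, 0.1592]
orientation: [-180.0, 0.0, 163.6]
force: [0.5, 0.3, -1.0]
opening: 0.0489
gripper_force: 30.0
```

Emit:
{"name": "apply_moves", "arguments": {
  "targets": [
    {"travel": [-1,0,0],"roll": 0,"jaw": 44},
    {"travel": [-1,0,0],"roll": 0,"jaw": 44},
    {"travel": [-1,0,0],"roll": 0,"jaw": 44},
    {"travel": [-1,0,0],"roll": 0,"jaw": 44},
    {"travel": [0,0,0],"roll": 0,"jaw": 44}
  ]
}}

```text
clock: 44.1
tool_pos: [0.562, -0.1369, 0.1592]
orientation: [180.0, -0.0, 163.6]
force: [-0.9, -0.4, -2.1]
opening: 0.049
gripper_force: 30.0
```

Emit:
{"name": "apply_moves", "arguments": {
  "targets": [
    {"travel": [-1,0,0],"roll": 0,"jaw": 44},
    {"travel": [-1,0,0],"roll": 0,"jaw": 44},
    {"travel": [0,0,0],"roll": 0,"jaw": 44}
  ]
}}

```text
clock: 44.4
tool_pos: [0.564, -0.1375, 0.1593]
orientation: [180.0, 0.0, 163.6]
force: [-0.3, 0.4, 0.1]
opening: 0.0488
gripper_force: 30.0
```

Emit:
{"name": "apply_moves", "arguments": {
  "targets": [
    {"travel": [-1,0,0],"roll": 0,"jaw": 44},
    {"travel": [-1,0,0],"roll": 0,"jaw": 44},
    {"travel": [0,0,0],"roll": 0,"jaw": 44}
  ]
}}

```text
clock: 44.7
tool_pos: [0.5659, -0.138, 0.1593]
orientation: [180.0, 0.0, 163.6]
force: [-0.1, -1.5, -1.1]
opening: 0.0489
gripper_force: 30.0
```

Emit:
{"name": "apply_moves", "arguments": {
  "targets": [
    {"travel": [-1,0,0],"roll": 0,"jaw": 44},
    {"travel": [-1,0,0],"roll": 0,"jaw": 44},
    {"travel": [0,0,0],"roll": 0,"jaw": 44}
  ]
}}

```text
clock: 45.0
tool_pos: [0.5679, -0.1386, 0.1593]
orientation: [-180.0, 0.0, 163.6]
force: [0.5, 0.3, -0.9]
opening: 0.0491
gripper_force: 30.0
```

Emit:
{"name": "apply_moves", "arguments": {
  "targets": [
    {"travel": [-1,0,0],"roll": 0,"jaw": 44},
    {"travel": [0,0,0],"roll": 0,"jaw": 44}
  ]
}}

```text
clock: 45.2
tool_pos: [0.5687, -0.1389, 0.1592]
orientation: [-180.0, -0.0, 163.5]
force: [-1.0, -0.1, -0.9]
opening: 0.049
gripper_force: 30.0
```

Emit:
{"name": "apply_moves", "arguments": {
  "targets": [
    {"travel": [-1,0,0],"roll": 0,"jaw": 44},
    {"travel": [0,0,0],"roll": 0,"jaw": 44}
  ]
}}

```text
clock: 45.4
tool_pos: [0.5688, -0.139, 0.1591]
orientation: [-180.0, -0.1, 163.5]
force: [-4.7, 3.0, 2.1]
opening: 0.0489
gripper_force: 30.0
```

Emit:
{"name": "apply_moves", "arguments": {
  "targets": [
    {"travel": [-1.2,0,0],"roll": 0,"jaw": 44},
    {"travel": [0,0,0],"roll": 0,"jaw": 44},
    {"travel": [0,0,0],"roll": 0,"jaw": 44},
    {"travel": [0,0,0],"roll": 0,"jaw": 44},
    {"travel": [0,0,0],"roll": 0,"jaw": 44}
  ]
}}

```text
clock: 45.9
tool_pos: [0.5688, -0.1391, 0.159]
orientation: [-180.0, -0.2, 163.5]
force: [-8.1, 4.8, 5.7]
opening: 0.0489
gripper_force: 30.0
```

Emit:
{"name": "apply_moves", "arguments": {
  "targets": [
    {"travel": [1.2,0,0.5],"roll": 0,"jaw": 44},
    {"travel": [0,0,0],"roll": 0,"jaw": 44},
    {"travel": [0,0,0],"roll": 0,"jaw": 87},
    {"travel": [0,0,0],"roll": 0,"jaw": 87},
    {"travel": [0,0,0],"roll": 0,"jaw": 87},
    {"travel": [0,0,0],"roll": 0,"jaw": 87},
    {"travel": [0,0,-10],"roll": 0,"jaw": 87},
    {"travel": [0,0,-30],"roll": 0,"jaw": 87},
    {"travel": [0,0,-20],"roll": 0,"jaw": 87}
  ]
}}

```text
clock: 46.8
tool_pos: [0.5702, -0.1394, 0.221]
orientation: [-180.0, 0.1, 163.6]
force: [0.5, -0.3, 0.1]
opening: 0.087
gripper_force: 0.0
```

Emit:
{"name": "apply_moves", "arguments": {
  "targets": [
    {"travel": [0,0,0],"roll": 0,"jaw": 87},
    {"travel": [0,0,0],"roll": 0,"jaw": 87},
    {"travel": [0,0,0],"roll": 0,"jaw": 87}
  ]
}}

```text
clock: 47.1
tool_pos: [0.5692, -0.1391, 0.2183]
orientation: [-180.0, -0.0, 163.5]
force: [0.8, -0.2, -0.7]
opening: 0.0868
gripper_force: 0.0
```

```bash
python3 -c "
from bands import *
im=bands([('B',.156+.033),('R',.156+.029),('Y',.156+.025)],'w11')
cv2.imwrite('pics/w11c.png',cv2.resize(im[120:290,230:410],None,fx=3.3,fy=3.3,interpolation=cv2.INTER_CUBIC))"
```

```text
47.1 [ 0.5692 -0.1391  0.2183]Traceback (most recent call last):
  File "<string>", line 3, in <module>
    im=bands([('B',.156+.033),('R',.156+.029),('Y',.156+.025)],'w11')
  File "bands.py", line 16, in bands
    r.append([(int(q[0]),int(q[-1])+1) for q in runs])
                   ~^^^
IndexError: index 0 is out of bounds for axis 0 with size 0
```

Emit:
{"name": "apply_moves", "arguments": {
  "targets": [
    {"travel": [-10,0,-30],"roll": 0,"jaw": 87},
    {"travel": [-15,0,-25],"roll": 0,"jaw": 87},
    {"travel": [0,0,0],"roll": 0,"jaw": 87},
    {"travel": [0,0,0],"roll": 0,"jaw": 87},
    {"travel": [0,0,0],"roll": 0,"jaw": 87}
  ]
}}

```text
clock: 47.65
tool_pos: [0.5928, -0.1461, 0.2723]
orientation: [-180.0, -0.1, 163.5]
force: [-0.6, 0.8, 0.1]
opening: 0.0871
gripper_force: 0.0
```

```bash
python3 -c "
from bands import *
im=np.ascontiguousarray(ctrl.snapshot('wrist')[:,:,::-1])
cv2.imwrite('pics/w12c.png',cv2.resize(im[110:290,220:420],None,fx=3.3,fy=3.3,interpolation=cv2.INTER_CUBIC))
bands([('R',.156+.029),('Y',.156+.025),('B',.156+.033)],'w12')"
```

```text
47.7 [ 0.5928 -0.1461  0.2724]
R bbox 285 194 66 36 [(205, 214), (220, 229)] [(206, 214), (221, 230)] [(205, 214), (220, 229)] edges x [(8.8, 2.1), (-3.8, -11.6)] y 1.2336428933265784
Y bbox 289 170 58 35 [(179, 189), (195, 203)] [(180, 190), (195, 205)] [(179, 189), (195, 204)] edges x [(28.8, 20.8), (16.7, 8.4)] y 1.2011663194324302
B bbox 281 216 74 38 [(230, 239), (245, 253)] [(231, 240), (246, 254)] [(230, 239), (245, 253)] edges x [(-10.8, -18.5), (-23.8, -30.9)] y 1.2637558064305487
```

View pics/w12c.png

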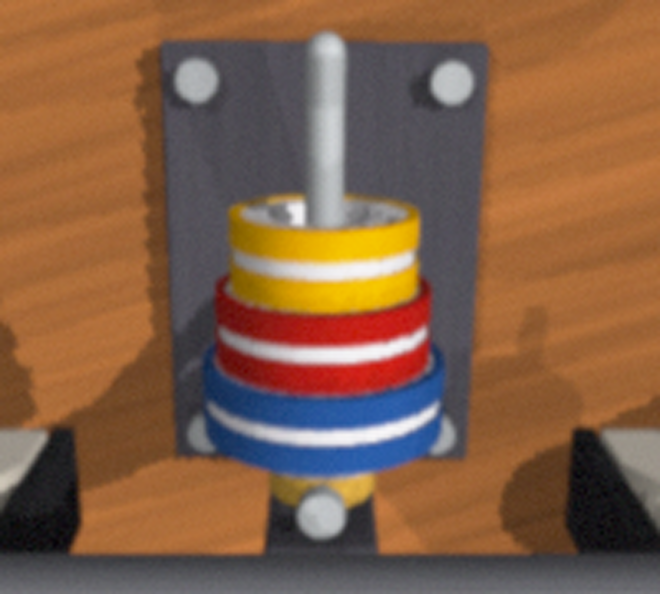

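The stack hangs nested on the bar: yellow at (325,255), red at (323,335), blue at (323,415), and the collar right behind at (323,490). Mid-rim spacings measure about 20.0 and 19.5 mm, so everything is home and the robot is clear.

```bash
python3 -c "
from plant import ctrl
print(ctrl.close_job())"
```

```text
the job is handed in; nothing more can be done
None
```

I hung the large, medium and small cones nose first on the hook, pressed each home by feel at about 8 to 16 N, released them and handed the job in at about 48 s; the hand-in call returned no verdict, but my last camera check showed them nested, with mid-rims about 20 mm apart.

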